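# Shut down the jeweller's bench

## Task

Shut the bench down for the night. Before you lift anything, turn the dial on the cleaner's control box fully anticlockwise to its end stop (off). Then hang every dip basket there is by its wire bail on the hooks of the rack, one basket to a hook, and put both wire spools fully down over the spindles of the holder, leaving the ceramic block, the mallet and the tool pot where they are.

Things in the scene. Friction and masses are not known exactly. Their poses are not given: they have to be found in the camera images.
- basket0: dip basket (2 or 3 present): open steel box 64 (x) x 84 (y) x 40 high, 0.2 kg. A wire bail (8 mm round) arches over it in its y-z plane: level top 48 wide, underside at z 100, so the gap above the rim is 60 high. On the bail stands a wooden grip block 16 (x) x 30 (y), z 106 to 156, to hold it by. Origin: centre of the underside, z up. A half turn looks the same.
- basket1: dip basket (2 or 3 present): open steel box 64 (x) x 84 (y) x 40 high, 0.2 kg. A wire bail (8 mm round) arches over it in its y-z plane: level top 48 wide, underside at z 100, so the gap above the rim is 60 high. On the bail stands a wooden grip block 16 (x) x 30 (y), z 106 to 156, to hold it by. Origin: centre of the underside, z up. A half turn looks the same.
- basket2: dip basket (2 or 3 present): open steel box 64 (x) x 84 (y) x 40 high, 0.2 kg. A wire bail (8 mm round) arches over it in its y-z plane: level top 48 wide, underside at z 100, so the gap above the rim is 60 high. On the bail stands a wooden grip block 16 (x) x 30 (y), z 106 to 156, to hold it by. Origin: centre of the underside, z up. A half turn looks the same.
- basket0_bail (a point): point of basket0: the middle of the underside of its bail's top bar, 100 mm straight above the basket's origin; axes as the basket's
- basket1_bail (a point): point of basket1: the middle of the underside of its bail's top bar, 100 mm straight above the basket's origin; axes as the basket's
- basket2_bail (a point): point of basket2: the middle of the underside of its bail's top bar, 100 mm straight above the basket's origin; axes as the basket's
- spool0: spool of copper wire, white flanges (two), upright on the bench: diameter 52, height 50, bore through it of diameter 20; 0.25 kg. Origin: centre of the underside; z along the bore, up.
- spool1: spool of copper wire, white flanges (two), upright on the bench: diameter 52, height 50, bore through it of diameter 20; 0.25 kg. Origin: centre of the underside; z along the bore, up.
- hook0 (a point): hook of the fixed rack (crossbar at 200 height, posts 380 apart, 3 prongs 120 apart): a level rod of 8 mm diameter from the crossbar towards this point's -x. The point is on the rod's top line, 204 above the bench; crossbar axis at x = 40; level part to x = -35, then it turns up to its end at x = -50, 18 higher. y along the crossbar, z up. The bail lies across the level part.
- hook1 (a point): hook of the fixed rack (crossbar at 200 height, posts 380 apart, 3 prongs 120 apart): a level rod of 8 mm diameter from the crossbar towards this point's -x. The point is on the rod's top line, 204 above the bench; crossbar axis at x = 40; level part to x = -35, then it turns up to its end at x = -50, 18 higher. y along the crossbar, z up. The bail lies across the level part.
- hook2 (a point): hook of the fixed rack (crossbar at 200 height, posts 380 apart, 3 prongs 120 apart): a level rod of 8 mm diameter from the crossbar towards this point's -x. The point is on the rod's top line, 204 above the bench; crossbar axis at x = 40; level part to x = -35, then it turns up to its end at x = -50, 18 higher. y along the crossbar, z up. The bail lies across the level part.
- spindle0 (a point): upright steel spindle of the fixed wooden spool holder (base 90 x 220 x 15, two spindles 120 apart): diameter 14, with a conical tip, 54 tall above the base. This point is on its axis at the base's top face, where a spool's underside comes to rest; z up.
- spindle1 (a point): upright steel spindle of the fixed wooden spool holder (base 90 x 220 x 15, two spindles 120 apart): diameter 14, with a conical tip, 54 tall above the base. This point is on its axis at the base's top face, where a spool's underside comes to rest; z up.
- dial_grip (a point): on the axis of the dial on the fixed grey control box (130 x 130 x 60 high), 37 above the box's top, the height to grip. The dial is a disc of diameter 60, face 14 above the box, with an upright bar grip across it 57 long (this point's x), 14 thick (y), upper edge 44 above the box. White mark at its -x end. Axes turn with the dial; z up.
- dial (a joint): angle of the dial in rad: 0 = end stop, fully anticlockwise seen from above (off); grows clockwise up to 2.6. It stays where it is left.
- block: bystander: white ceramic soldering block 80 x 120 x 34 on two feet; leave alone. Origin: centre of the underside.
- mallet: bystander: hammer lying on the bench, about 0.25 m long along its x axis; leave alone. Origin: underside.
- burrs: bystander: steel pot of small tools, diameter 72, about 160 tall; leave alone. Origin: centre of the underside.
Things that resemble listed ones, but are neither listed nor needed, are in the scene too. What is shaped like the basket1 but purple or turquoise is not meant.

How it is judged (in metres and radians):
On the way:
1. the dial is turned fully anticlockwise, to off (value of joint dial below 0.08 rad), for 0.2 s.
At the end, for the whole second after the job is handed in: Dial within 0.08 rad of its anticlockwise stop; each basket present hangs at rest by its bail on the level part of a prong (30 mm sideways, 20 mm in height, tilt under 0.6 rad), one to a hook; each spool is over a spindle, upright, within 6 mm of the holder's base, at rest (value of joint dial below 0.08 rad and ((x of basket0_bail in the frame of hook0 between -0.045 and 0.04 m and y of basket0_bail in the frame of hook0 between -0.03 and 0.03 m and z of basket0_bail in the frame of hook0 between -0.02 and 0.02 m) or (x of basket0_bail in the frame of hook1 between -0.045 and 0.04 m and y of basket0_bail in the frame of hook1 between -0.03 and 0.03 m and z of basket0_bail in the frame of hook1 between -0.02 and 0.02 m) or (x of basket0_bail in the frame of hook2 between -0.045 and 0.04 m and y of basket0_bail in the frame of hook2 between -0.03 and 0.03 m and z of basket0_bail in the frame of hook2 between -0.02 and 0.02 m)) and angle between each of basket0, basket1, basket2's own z axis and vertical below 0.6 rad and linear speed of each of basket0, basket1, basket2 below 0.05 m/s and ((x of basket1_bail in the frame of hook0 between -0.045 and 0.04 m and y of basket1_bail in the frame of hook0 between -0.03 and 0.03 m and z of basket1_bail in the frame of hook0 between -0.02 and 0.02 m) or (x of basket1_bail in the frame of hook1 between -0.045 and 0.04 m and y of basket1_bail in the frame of hook1 between -0.03 and 0.03 m and z of basket1_bail in the frame of hook1 between -0.02 and 0.02 m) or (x of basket1_bail in the frame of hook2 between -0.045 and 0.04 m and y of basket1_bail in the frame of hook2 between -0.03 and 0.03 m and z of basket1_bail in the frame of hook2 between -0.02 and 0.02 m)) and ((x of basket2_bail in the frame of hook0 between -0.045 and 0.04 m and y of basket2_bail in the frame of hook0 between -0.03 and 0.03 m and z of basket2_bail in the frame of hook0 between -0.02 and 0.02 m) or (x of basket2_bail in the frame of hook1 between -0.045 and 0.04 m and y of basket2_bail in the frame of hook1 between -0.03 and 0.03 m and z of basket2_bail in the frame of hook1 between -0.02 and 0.02 m) or (x of basket2_bail in the frame of hook2 between -0.045 and 0.04 m and y of basket2_bail in the frame of hook2 between -0.03 and 0.03 m and z of basket2_bail in the frame of hook2 between -0.02 and 0.02 m)) and horizontal distance between basket0_bail and basket1_bail above 0.08 m and horizontal distance between each of basket0_bail, basket1_bail and basket2_bail above 0.08 m and ((horizontal distance between spool0 and spindle0 below 0.006 m and z of spool0 in the frame of spindle0 between -0.005 and 0.006 m) or (horizontal distance between spool0 and spindle1 below 0.006 m and z of spool0 in the frame of spindle1 between -0.005 and 0.006 m)) and angle between each of spool0, spool1's own z axis and vertical below 0.1 rad and linear speed of each of spool0, spool1 below 0.03 m/s and ((horizontal distance between spool1 and spindle0 below 0.006 m and z of spool1 in the frame of spindle0 between -0.005 and 0.006 m) or (horizontal distance between spool1 and spindle1 below 0.006 m and z of spool1 in the frame of spindle1 between -0.005 and 0.006 m))); the robot touches nothing.
It fails at once if a basket or spool was lifted while the dial was still on (value of joint dial above 0.1 rad and height (world z) of any of basket0, basket1, basket2, spool0, spool1 above 0.05 m).
It fails at once if a bystander was moved by more than 3 cm (distance of any of block, mallet, burrs from where it was at the start of the episode above 0.03 m).
Of basket0, basket1, basket2 only 2 to 3 are there at a start; the rules pass over those that are not, and their reading is None.
At some moment in a run one of basket0, basket1, basket2, spool0, spool1 may be knocked a few centimetres aside while the robot is not near it.
It also fails if it takes over 200 s, if anything falls off the work surface, if the arm or the gripper's body presses on something with over 40 N, if the wrist force passes 120 N, or if a joint passes its speed limit or range.

## Robot

A 6-joint arm with a two-finger parallel gripper is mounted at the origin on the work surface. World frame = base frame: x ahead of the robot, y to its left, z up, the work surface at z = 0. Lengths are in m, angles in degrees, forces in N, time in s.
With the tool pointing down it reaches from about 0.3 to 0.875 m from the base axis. Payload 4.2 kg.
Tool frame: the origin (TCP) lies at the very end of the fingers, on their centre line; the grasp point (between the pads) lies 19 mm behind it (grip_point_offset is the distance from the TCP to the grasp point, in m); z points along the fingers, y is the line along which they close (so a half turn about z gives the same grasp; the last joint's range is limited). The gripper opens to 85 mm and grips with 20 to 120 N. Pads are 22 mm wide; open, the fingers measure 114 mm over their backs; the gripper's body (76 mm by 85 mm) begins 54 mm behind the grasp point. The pads swing forward as they close: fully open they stand 13 mm farther back than shut.
Start: joints at [71.047, 18.312, 89.639, -0, 72.044, -1.146], TCP at [0.176, 0.547, 0.231] pointing down, gripper open.
Joint ranges: [-177.97, 177.97], [-48.28, 115.42], [12.27, 149.76], [-77.06, 257.06], [2.81, 150.46], [-146.56, 146.56]. Speed limits (degrees/s): [147.25, 147.25, 180, 180, 180, 180].

## Interface

Orientations are given as [roll, pitch, yaw] about the fixed x, y, z axes, in that order (R = Rz(yaw) Ry(pitch) Rx(roll)).
In Python, from workcell import read_state, snapshot, hand_in, grip_point_offset gives the robot as it stands.
- The arm moves only by the tool apply_moves, never from a script. Its argument "series" is text: rows parted by semicolons, each of 7 numbers parted by spaces: the shift along the tool's x, y, z each as a share of 0.15 m, from -1 to 1, then the turn, a rotation vector about the tool's x, y, z each as a share of pi/2 rad, from -1 to 1, then the opening, from -1 (shut) to 1 (fully open). A call has 1 to 8 rows; each row is the pose to reach, as a shift and turn from the pose commanded when the call began, along the tool's axes at that moment; what a row does not reach only later rows make up. A row lasts 1/12 s, in which the tool goes at most 41.7 mm and 7.16 degrees, less where a joint would pass 70% of its speed; a pose out of reach is approached as far as the arm can. A call with a number of a shift or a turn outside -1 to 1 is refused whole. A call with a gripper value outside its range is refused whole. The fingers move at their own pace and stop on an object; "newtons" is the grip in N (left out, the last holds). Time passes only in rows, so rows that repeat a pose let the fingers close. It gives the time, the measured TCP pose, the force, the opening and the grip force at its end, in the units of the state.
- read_state(): the state, without advancing time (a new reading comes with each control period).
- snapshot(name): name is "scene" or "top" or "wrist"; returns a dict with "img" (420x560x3 uint8, red, green, blue), "vertical_fov" (degrees; the focal length in pixels is half the picture's height over the tangent of half this angle, whatever the lens; pixels are square), "cx", "cy" (the principal point, pixels), "R" (3x3) and "t" (3): a world point X has camera coordinates R X + t; the wrist camera has in their place "tool_from_camera" (4x4, takes a point from camera to tool coordinates, whose origin is the TCP and whose axes are the flange's). Camera axes: x right, y down, z forward; pixel columns grow to the right and rows downward; lengths in m; the calibration is good to about 2 mm. A picture is of the moment at which its call begins: read the wrist's pose just before it. There is no depth.
- hand_in(): hands the job in; it is judged then, once.
The state is a dict: "time_s": time; "q": joint angles; "qvel": joint speeds; "joint_torque": joint torques, N m; "position": TCP position; "tcp_rot": TCP orientation; "contact_force": force on the tool from outside, world axes, zero at the start; "moment": the same for the moment, N m; "opening": finger opening in m; "grip_force": force on a finger pad.
Only numpy, scipy, OpenCV 4.12 (cv2) and the standard library are available. Lean on these libraries where they do the work, as an engineer would, in place of code of your own. Each camera call takes 0.05 s, during which the arm holds its last target. There are 200 camera calls.

## Working session

There is one attempt and no reset: what is moved stays moved. The work goes in short steps, Python scripts to look and compute and a tool call to move; the robot and the scene stay as the last step left them, time stands still between calls to the robot, and variables do not carry over. Pictures are saved under pics/ and viewed, at most 14 in all, crops included, and the job is handed in when it is done.

Besides the shell and the picture viewer there is one more tool, called as name(argument=value, ...) on one line, values as JSON. apply_moves: Moves the arm, as the interface text tells. Shift numbers are shares of 0.15 m and turn numbers shares of pi/2 rad, none past 1 either way. Its arguments: {"type":"object","properties":{"series":{"type":"string"},"newtons":{"type":"number"}},"required":["series"]}

```bash
mkdir -p pics; ls; python3 - <<'E'
from workcell import *
import cv2,numpy as np
s=read_state(); print(s)
for n in ["scene","top"]:
    d=snapshot(n); cv2.imwrite(f"pics/{n}0.png",d["img"][:,:,::-1]); np.savez(f"pics/{n}0.npz",**d)
    print(n,d["vertical_fov"],d["cx"],d["cy"],d["R"],d["t"])
print(grip_point_offset)
E
```

```text
pics
{'time_s': 0.0, 'q': array([ 7.10461685e+01,  1.83524103e+01,  8.97062817e+01, -3.89036783e-04,
        7.20460892e+01, -1.14413513e+00]), 'qvel': array([-0.02028641,  0.00984489,  0.02150236,  0.00055866, -0.00987653,
       -0.03690881]), 'joint_torque': array([-1.41673154e-03, -4.15521920e+01, -2.34153074e+01, -1.41863111e-04,
        8.04244046e-03, -1.35297648e-05]), 'position': array([0.17569383, 0.54699014, 0.23047541]), 'tcp_rot': array([-1.79895232e+02, -1.72242796e-03,  1.62190422e+02]), 'contact_force': array([ 0.10084817, -1.03111339, -0.39227069]), 'moment': array([-0.02206671, -0.03210515, -0.00114233]), 'grip_force': 0.0, 'opening': 0.08549618246449063}
scene 56.606400695261385 272.8771821245322 202.71172183998894 [[ 0.45328861  0.89135798  0.00322278]
 [ 0.68852618 -0.34784034 -0.63634802]
 [-0.56609288  0.29066828 -0.77139536]] [-0.307351   -0.24474553  1.57032142]
top 48.59957215893603 283.13279278937995 212.9503853517925 [[-0.00944217 -0.99983476 -0.01553362]
 [-0.98030953  0.01231968 -0.19708236]
 [ 0.19724116  0.01336687 -0.98026387]] [0.11626543 0.50929783 1.71275941]
0.0187
```

View pics/scene0.png

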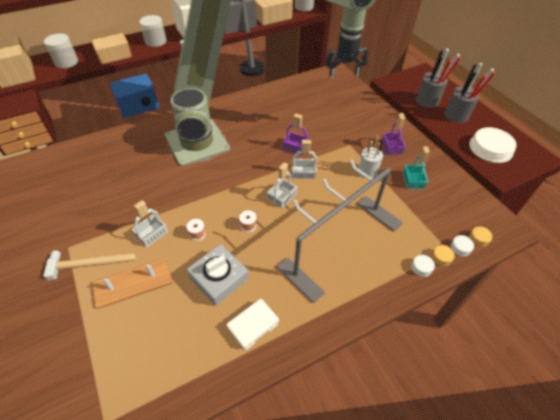

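View pics/top0.png

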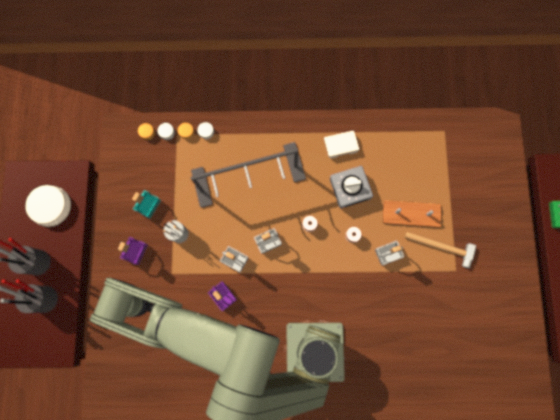

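The scene view shows three steel baskets near (150,228), (283,190) and (304,162), spools at (197,228) and (248,220), and the dial at (217,268). The holder is at (133,283) and the rack runs from (300,280) to (380,210). The top view shows the same layout. I'll enlarge the useful regions.

```bash
cat > h.py <<'E'
from workcell import *
import cv2,numpy as np
from scipy.spatial.transform import Rotation as Ro
def f_of(d): return d["img"].shape[0]/2/np.tan(np.radians(float(d["vertical_fov"]))/2)
def cam(d,s=None):
    "returns world R_wc, origin"
    if "R" in d: R=np.array(d["R"]);return R.T,-R.T@np.array(d["t"])
    T=np.array(d["tool_from_camera"]);Rt=Ro.from_euler('xyz',s["tcp_rot"],degrees=True).as_matrix()
    return Rt@T[:3,:3],Rt@T[:3,3]+s["position"]
def ray(d,uv,s=None):
    R,o=cam(d,s);f=f_of(d)
    v=R@np.array([(uv[0]-d["cx"])/f,(uv[1]-d["cy"])/f,1.]);return o,v/np.linalg.norm(v)
def onz(d,uv,z,s=None):
    o,v=ray(d,uv,s);return o+v*(z-o[2])/v[2]
def proj(d,X,s=None):
    R,o=cam(d,s);c=R.T@(np.array(X)-o);f=f_of(d);return np.array([f*c[0]/c[2]+d["cx"],f*c[1]/c[2]+d["cy"]])
def shoot(n,tag):
    s=read_state();d=snapshot(n);cv2.imwrite(f"pics/{tag}.png",d["img"][:,:,::-1]);np.savez(f"pics/{tag}.npz",pos=s["position"],rot=s["tcp_rot"],**d);return d,s
def load(tag):
    d=dict(np.load(f"pics/{tag}.npz"));s={"position":d.get("pos"),"tcp_rot":d.get("rot")};return d,s
def rows(target,rot=None):
    "shares to reach target TCP pos / rot(euler deg) from present measured pose"
    s=read_state();Rt=Ro.from_euler('xyz',s["tcp_rot"],degrees=True)
    sh=Rt.inv().apply(np.array(target)-s["position"])/.15
    rv=np.zeros(3) if rot is None else (Rt.inv()*Ro.from_euler('xyz',rot,degrees=True)).as_rotvec()/(np.pi/2)
    return sh.round(3),rv.round(3)
E
python3 - <<'E'
from h import *
a=cv2.imread("pics/top0.png")[120:290,160:470]; cv2.imwrite("pics/topc.png",cv2.resize(a,None,fx=2.5,fy=2.5,interpolation=cv2.INTER_CUBIC))
a=cv2.imread("pics/scene0.png")[130:350,40:440]; cv2.imwrite("pics/scenec.png",cv2.resize(a,None,fx=2,fy=2,interpolation=cv2.INTER_CUBIC))
E
```

```text
(no output)
```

View pics/topc.png

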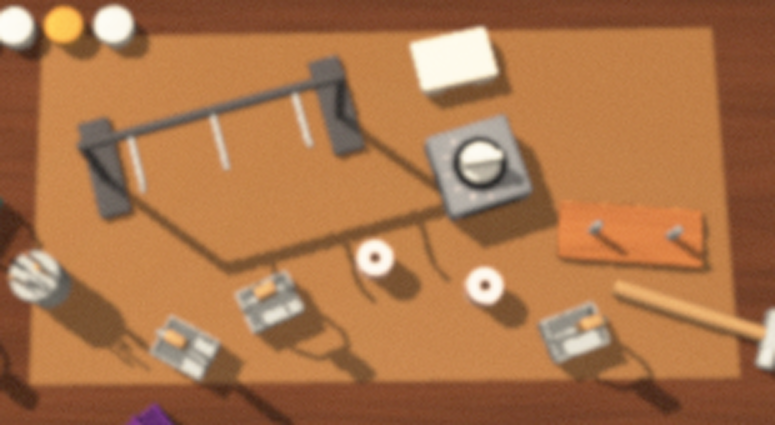

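View pics/scenec.png

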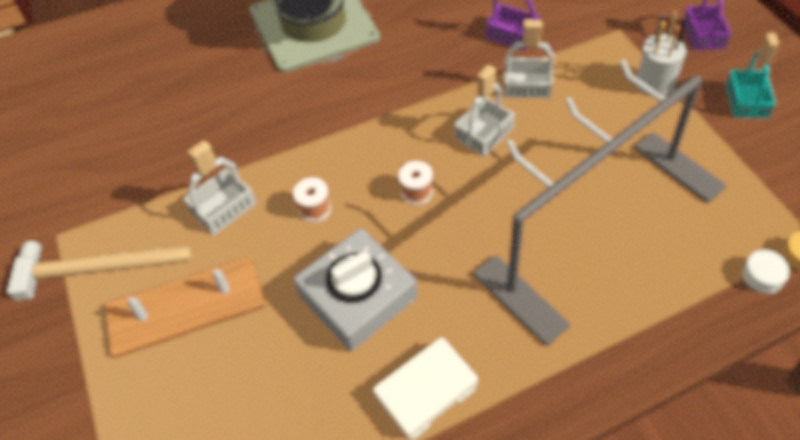

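The crops show the dial at top-crop (480,160), with its ridge nearly along the image row, and spool tops at (374,258) and (485,286). Basket grip blocks are at (173,340), (265,290) and (594,322), prong tips at (142,190), (226,168) and (309,145), and spindles at about (595,226) and (673,231). Next I'll triangulate these.

```bash
python3 - <<'E'
from h import *
T,_=load("top0");S,_=load("scene0")
def tc(p): return np.array(p)/2.5+[160,120]
def sc(p): return np.array(p)/2+[40,130]
P={"dialtop":((480,160),(352,265),.104),"spA":((374,258),(416,173),.05),"spB":((485,286),(312,191),.05),
"tipR":((142,190),(625,64),.222),"tipM":((226,168),(570,100),.222),"tipL":((309,145),(511,144),.222),
"barR":((85,147),(697,82),.2),"barL":((345,82),(518,217),.2),
"gC":((173,340),(533,33),.156),"gB":((265,290),(487,80),.156),"gA":((594,322),(203,156),.156),
"spinR":((595,224),(218,270),.069),"spinL":((674,231),(134,300),.069)}
for k,(a,b,z) in P.items():
    o1,v1=ray(T,tc(a));o2,v2=ray(S,sc(b))
    A=np.stack([v1,-v2],1);x=np.linalg.lstsq(A,o2-o1,rcond=None)[0];p,q=o1+x[0]*v1,o2+x[1]*v2
    print(k,"tri",((p+q)/2).round(3),"gap",np.linalg.norm(p-q).round(4),"top@z",onz(T,tc(a),z)[:2].round(3),"scene@z",onz(S,sc(b),z)[:2].round(3))
E
```

```text
dialtop tri [ 0.611 -0.149  0.089] gap 0.001 top@z [ 0.607 -0.147] scene@z [ 0.62 -0.15]
spA tri [0.471 0.012 0.047] gap 0.0031 top@z [0.47  0.011] scene@z [0.473 0.013]
spB tri [ 0.427 -0.152  0.045] gap 0.0061 top@z [ 0.425 -0.155] scene@z [ 0.432 -0.15 ]
tipR tri [0.542 0.34  0.212] gap 0.0044 top@z [0.539 0.337] scene@z [0.55  0.336]
tipM tri [0.571 0.223 0.216] gap 0.0039 top@z [0.569 0.221] scene@z [0.576 0.221]
tipL tri [0.603 0.107 0.213] gap 0.0029 top@z [0.6   0.106] scene@z [0.61  0.104]
barR tri [0.611 0.427 0.196] gap 0.0083 top@z [0.608 0.422] scene@z [0.616 0.428]
barL tri [0.703 0.059 0.193] gap 0.0111 top@z [0.698 0.054] scene@z [0.709 0.061]
gC tri [0.341 0.303 0.128] gap 0.0003 top@z [0.338 0.3  ] scene@z [0.367 0.286]
gB tri [0.411 0.173 0.135] gap 0.0028 top@z [0.407 0.171] scene@z [0.43  0.164]
gA tri [ 0.36  -0.289  0.137] gap 0.0099 top@z [ 0.357 -0.29 ] scene@z [ 0.379 -0.284]
spinR tri [ 0.515 -0.322  0.064] gap 0.001 top@z [ 0.514 -0.32 ] scene@z [ 0.519 -0.322]
spinL tri [ 0.505 -0.442  0.057] gap 0.0019 top@z [ 0.502 -0.437] scene@z [ 0.513 -0.441]
```

```bash
cat >> h.py <<'E'
def plan(target,yaw,start=None,rpy=None):
    "print calls to go in a straight line from start pose to target (tool down, yaw deg)"
    s=read_state();p0=s["position"];R0=Ro.from_euler('xyz',s["tcp_rot"] if rpy is None else rpy,degrees=True)
    if start is not None: p0=np.array(start[0]);R0=Ro.from_euler('xyz',[180,0,start[1]],degrees=True)
    R1=Ro.from_euler('xyz',[180,0,yaw],degrees=True);D=np.array(target)-p0;rv=(R0.inv()*R1).as_rotvec()
    n=max(1,int(np.ceil(max(np.linalg.norm(D)/.149,np.degrees(np.linalg.norm(rv))/50))))
    for i in range(n):
        Ri=R0*Ro.from_rotvec(rv*i/n)
        k=int(np.ceil(max(np.linalg.norm(D)/n/.0417,np.degrees(np.linalg.norm(rv))/n/7.16)))
        print("call rows",k,(Ri.inv().apply(D)/n/.15).round(3),(rv/n/(np.pi/2)).round(3))
E
python3 - <<'E'
from h import *
d,s=shoot("wrist","w0");print(d["tool_from_camera"].round(3),d["vertical_fov"])
p=s["position"]
plan([.5,-.13,.38],76)
E
```

```text
[[-0.001 -0.953 -0.302  0.077]
 [ 1.    -0.001  0.    -0.   ]
 [-0.001 -0.302  0.953 -0.142]
 [ 0.     0.     0.     1.   ]] 68.63502742605996
call rows 4 [-0.573 -0.606 -0.165] [-0.    0.    0.16]
call rows 4 [-0.706 -0.445 -0.165] [-0.    0.    0.16]
call rows 4 [-0.794 -0.256 -0.165] [-0.    0.    0.16]
call rows 4 [-0.833 -0.051 -0.166] [-0.    0.    0.16]
call rows 4 [-0.819  0.157 -0.166] [-0.    0.    0.16]
call rows 4 [-0.755  0.355 -0.166] [-0.    0.    0.16]
```

apply_moves(series="0 0 -0.6 0 0 0 1;0 0 -0.6 0 0 0 1;0 0 -0.6 0 0 0 1;-0.57 -0.6 -0.75 0 0 0.16 1;-0.57 -0.6 -0.75 0 0 0.16 1;-0.57 -0.6 -0.75 0 0 0.16 1;-0.57 -0.6 -0.75 0 0 0.16 1;-0.57 -0.6 -0.75 0 0 0.16 1")

```text
time_s: 0.82
position: [0.2305, 0.4343, 0.3448]
tcp_rot: [179.9, -0.0, 147.6]
contact_force: [0.3, 0.8, -0.0]
opening: 0.0856
grip_force: 0.0
```

apply_moves(series="-0.7 -0.45 0 0 0 0.16 1;-0.7 -0.45 0 0 0 0.16 1;-0.7 -0.45 0 0 0 0.16 1;-0.7 -0.45 0 0 0 0.16 1;-0.7 -0.45 0 0 0 0.16 1")

```text
time_s: 1.23
position: [0.2831, 0.3222, 0.3437]
tcp_rot: [180.0, -0.0, 133.2]
contact_force: [0.3, 0.3, 0.7]
opening: 0.0857
grip_force: 0.0
```

apply_moves(series="-0.79 -0.26 0 0 0 0.16 1;-0.79 -0.26 0 0 0 0.16 1;-0.79 -0.26 0 0 0 0.16 1;-0.79 -0.26 0 0 0 0.16 1;-0.79 -0.26 0 0 0 0.16 1")

```text
time_s: 1.65
position: [0.3364, 0.2099, 0.3435]
tcp_rot: [-180.0, -0.1, 118.9]
contact_force: [-0.2, 0.7, -0.1]
opening: 0.0854
grip_force: 0.0
```

apply_moves(series="-0.83 -0.05 0 0 0 0.16 1;-0.83 -0.05 0 0 0 0.16 1;-0.83 -0.05 0 0 0 0.16 1;-0.83 -0.05 0 0 0 0.16 1;-0.83 -0.05 0 0 0 0.16 1")

```text
time_s: 2.07
position: [0.3902, 0.098, 0.3433]
tcp_rot: [-180.0, -0.1, 104.5]
contact_force: [0.1, -0.3, 0.2]
opening: 0.0854
grip_force: 0.0
```

apply_moves(series="-0.82 0.16 0 0 0 0.16 1;-0.82 0.16 0 0 0 0.16 1;-0.82 0.16 0 0 0 0.16 1;-0.82 0.16 0 0 0 0.16 1;-0.82 0.16 0 0 0 0.16 1")

```text
time_s: 2.48
position: [0.4445, -0.0143, 0.3431]
tcp_rot: [-179.9, -0.1, 90.2]
contact_force: [-1.0, 0.7, 0.0]
opening: 0.0852
grip_force: 0.0
```

apply_moves(series="-0.75 0.36 0 0 0 0.16 1;-0.75 0.36 0 0 0 0.16 1;-0.75 0.36 0 0 0 0.16 1;-0.75 0.36 0 0 0 0.16 1;-0.75 0.36 0 0 0 0.16 1;-0.75 0.36 0 0 0 0.16 1")

```text
time_s: 2.98
position: [0.4981, -0.1252, 0.3436]
tcp_rot: [-179.9, -0.1, 76.0]
contact_force: [0.1, 0.2, -0.1]
opening: 0.0856
grip_force: 0.0
```

```bash
python3 - <<'E'
from h import *
d,s=shoot("wrist","w1");print(s["position"],s["tcp_rot"],s["q"])
for X in ([.611,-.149,.1],[.471,.012,.05],[.427,-.152,.05],[.515,-.322,.069],[.36,-.289,.156]): print(proj(d,X,s).round())
E
```

```text
[ 0.49811104 -0.12522514  0.34357541] [-1.79929361e+02 -8.73136281e-02  7.59987604e+01] [-15.44770754   9.79519638  85.22560133   0.08582243  85.05202813
  -1.45397842]
[366. 173.]
[229.  73.]
[233. 199.]
[317. 292.]
[202. 333.]
```

View pics/w1.png

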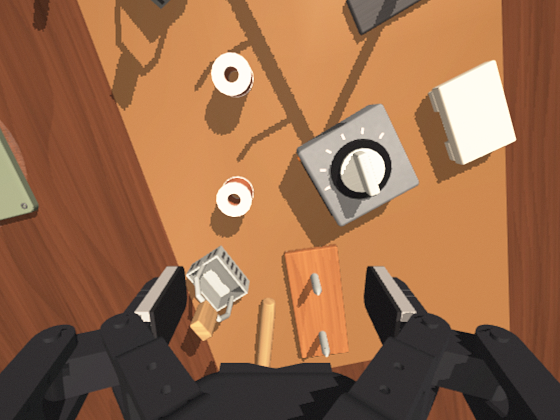

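The wrist view agrees with the triangulation: the dial is at about (363,170), with spools at (232,75) and (235,198). Next I'll enlarge the dial.

```bash
python3 - <<'E'
from h import *
a=cv2.imread("pics/w1.png")[100:230,290:425]; cv2.imwrite("pics/w1d.png",cv2.resize(a,None,fx=4.4,fy=4.4,interpolation=cv2.INTER_CUBIC))
d,s=load("w1")
g=cv2.cvtColor(d["img"],cv2.COLOR_RGB2HSV);m=((g[...,2]>185)&(g[...,1]<60)).astype(np.uint8)
n,l,st,c=cv2.connectedComponentsWithStats(m)
for i in range(1,n):
    if st[i,4]>6: print(st[i],c[i].round(1))
E
```

```text
[ 211   53   42   43 1169] [230.9  73.7]
[ 436   60   80  104 5054] [477.4 111.6]
[252  77   2   5   9] [252.4  78.8]
[ 301  104  117  119 5564] [362.4 159.9]
[227 176  25  11  38] [240.8 179.4]
[ 19 182  13  26  53] [ 25.6 196.1]
[216 182  38  35 845] [233.6 198.9]
[ 186  246   63   76 1336] [215.5 283.9]
[135 267  41  55 596] [153.8 294.1]
[374 267  42  50 525] [394.7 290.7]
[314 274   7  21  91] [317. 284.]
[322 331   8  26 103] [325.2 343.8]
```

View pics/w1d.png

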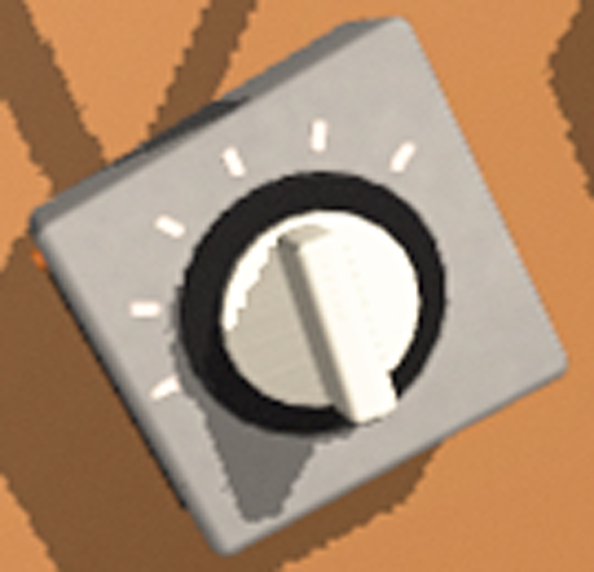

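```bash
python3 - <<'E'
from h import *
d,s=load("w1")
c=lambda p:np.array(p)/4.4+[290,100]
a=onz(d,c((318,233)),.104,s);b=onz(d,c((376,395)),.104,s)
print(a,b,np.linalg.norm(a-b),np.degrees(np.arctan2(*(a-b)[[1,0]])),(a+b)/2)
k=np.array([[36,215],[400,18],[566,362],[228,552]]);K=np.array([onz(d,c(p),.06,s)[:2] for p in k]);print(K,K.mean(0))
o=K.mean(0)
for p in [(160,387),(145,310),(170,227),(233,162),(319,135),(403,155)]:
    v=onz(d,c(p),.06,s)[:2]-o;print(np.degrees(np.arctan2(v[1],v[0])).round(1),end=' ')
# disc ring centre (black outer ellipse) at z~.066
print(onz(d,c((312,303)),.067,s))
E
```

```text
[ 0.60945467 -0.12163818  0.104     ] [ 0.61827536 -0.17172458  0.104     ] 0.05085717439584733 99.98791161487802 [ 0.61386502 -0.14668138  0.104     ]
[[ 0.53613129 -0.10307493]
 [ 0.65389068 -0.07300183]
 [ 0.69054567 -0.18964086]
 [ 0.57386756 -0.22728055]] [ 0.6136088  -0.14824954]
-160.6 171.2 140.3 108.4 76.4 45.0 [ 0.61311671 -0.14941076  0.067     ]
```

The bar centre is at (0.6138,-0.148), with the pointer at about 100°. Off is at about 199°, so I'll grip at yaw 100 and turn +100°.

```bash
python3 - <<'E'
from h import *
plan([.6138,-.148,.2],100)
plan([.6138,-.148,.082],100,([.6138,-.148,.2],100))
E
```

```text
call rows 3 [0.019 0.394 0.479] [-0.    -0.    -0.133]
call rows 3 [-0.063  0.389  0.479] [-0.    -0.    -0.133]
call rows 3 [ 0.    -0.     0.787] [0. 0. 0.]
```

apply_moves(series="-0.044 0.783 0.958 0 0 -0.266 0;-0.044 0.783 0.958 0 0 -0.266 0;-0.044 0.783 0.958 0 0 -0.266 0;-0.044 0.783 0.958 0 0 -0.266 0;-0.044 0.783 0.958 0 0 -0.266 0;-0.044 0.783 0.958 0 0 -0.266 0;-0.044 0.783 0.958 0 0 -0.266 0")

```text
time_s: 3.62
position: [0.61, -0.1612, 0.1997]
tcp_rot: [-179.9, -0.1, 99.9]
contact_force: [0.1, 0.9, 1.7]
opening: 0.0428
grip_force: 0.0
```

```bash
python3 - <<'E'
from h import *
d,s=shoot("wrist","w2");print(s["position"],s["tcp_rot"],s["opening"],s["q"][5])
plan([.6138,-.148,.082],100)
E
```

```text
[ 0.60995195 -0.16116394  0.19966489] [-1.79892887e+02 -8.71394950e-02  9.98676061e+01] 0.04276771896032145 -25.74004672944408
call rows 3 [0.085 0.039 0.795] [ 0.    -0.    -0.002]
```

View pics/w2.png

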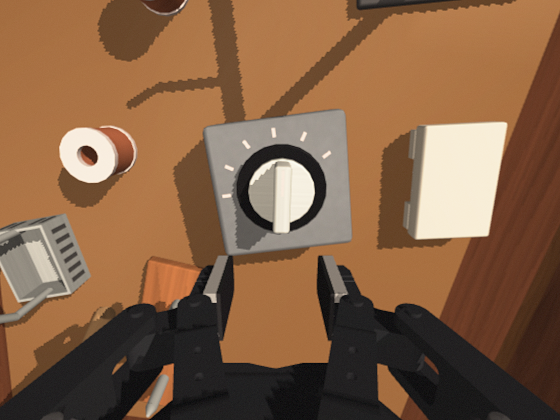

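The bar runs along column 282, parallel to the fingers. I'll descend and grip.

apply_moves(series="0.085 0.039 0 0 0 0 0;0.085 0.039 0.5 0 0 0 0;0.085 0.039 0.785 0 0 0 0;0.085 0.039 0.785 0 0 0 0;0.085 0.039 0.785 0 0 0 0;0.085 0.039 0.785 0 0 0 0")

```text
time_s: 4.17
position: [0.6135, -0.1486, 0.0832]
tcp_rot: [-180.0, -0.0, 99.8]
contact_force: [0.4, 0.3, 1.0]
opening: 0.0426
grip_force: 0.0
```

apply_moves(series="0 0 0 0 0 0 -1;0 0 0 0 0 0 -1;0 0 0 0 0 0 -1;0 0 0 0 0 0 -1;0 0 0 0 0 0 -1;0 0 0 0 0 0 -1", newtons=40)

```text
time_s: 4.67
position: [0.6134, -0.1505, 0.0862]
tcp_rot: [180.0, 0.1, 99.7]
contact_force: [-6.1, -1.6, 7.8]
opening: 0.0129
grip_force: 42.0
```

apply_moves(series="0 0 -0.02 0 0 -0.07 -1;0 0 -0.02 0 0 -0.14 -1;0 0 -0.02 0 0 -0.21 -1;0 0 -0.02 0 0 -0.28 -1;0 0 -0.02 0 0 -0.35 -1;0 0 -0.02 0 0 -0.42 -1;0 0 -0.02 0 0 -0.49 -1;0 0 -0.02 0 0 -0.55 -1")

```text
time_s: 5.33
position: [0.6132, -0.1505, 0.0863]
tcp_rot: [-179.9, -0.0, 149.5]
contact_force: [-2.7, -2.4, -6.4]
opening: 0.0128
grip_force: 41.5
```

apply_moves(series="0 0 0 0 0 -0.07 -1;0 0 0 0 0 -0.14 -1;0 0 0 0 0 -0.21 -1;0 0 0 0 0 -0.28 -1;0 0 0 0 0 -0.35 -1;0 0 0 0 0 -0.42 -1;0 0 0 0 0 -0.42 -1")

```text
time_s: 5.92
position: [0.6131, -0.1507, 0.0863]
tcp_rot: [-179.9, -0.1, -172.9]
contact_force: [-3.4, -3.6, -4.1]
opening: 0.013
grip_force: 41.6
```

```bash
python3 - <<'E'
from h import *
s=read_state();print(s["position"],s["tcp_rot"],s["opening"],s["q"][5],s["moment"],s["contact_force"])
E
```

```text
[ 0.61313166 -0.15065202  0.08627073] [-1.79936032e+02 -6.04234865e-02 -1.72862400e+02] 0.013047832950187216 -111.89140308182877 [-0.47454645  0.49071453  0.03931867] [-3.36343745 -3.63780246 -4.13952067]
```

apply_moves(series="0 0 0 0 0 -0.05 -1;0 0 0 0 0 -0.1 -1;0 0 0 0 0 -0.1 -1")

```text
time_s: 6.17
position: [0.6131, -0.1507, 0.0862]
tcp_rot: [-179.9, -0.1, -164.0]
contact_force: [-4.4, -4.3, -2.3]
opening: 0.0136
grip_force: 41.9
```

apply_moves(series="0 0 0 0 0 -0.04 -1;0 0 0 0 0 -0.08 -1;0 0 0 0 0 -0.08 -1")

```text
time_s: 6.42
position: [0.6131, -0.1507, 0.0864]
tcp_rot: [180.0, -0.0, -157.3]
contact_force: [-4.2, -4.5, -2.2]
opening: 0.013
grip_force: 73.6
```

```bash
python3 - <<'E'
from h import *
s=read_state();print(s["position"],s["tcp_rot"],s["opening"],s["q"][5],s["moment"],s["contact_force"])
E
```

```text
[ 0.6131361  -0.15066773  0.08635264] [ 1.79970903e+02 -2.47843185e-02 -1.57310565e+02] 0.01295378852464291 -127.54818180937843 [-0.79985571  0.77936748 -2.01810224] [-4.17212495 -4.47841435 -2.18171015]
```

The moment shows the stop is reached. I'll release, rise and look again.

apply_moves(series="0 0 0 0 0 0 0.2;0 0 0 0 0 0 0.2;0 0 0 0 0 0 0.2;0 0 -0.8 0 0 0 0.2;0 0 -0.8 0 0 0 0.2;0 0 -0.8 0 0 0 0.2;0 0 -0.8 0 0 0 1;0 0 -0.8 0 0 0 1")

```text
time_s: 7.08
position: [0.6158, -0.1498, 0.2092]
tcp_rot: [-179.7, 0.4, -156.8]
contact_force: [-1.1, -0.2, -0.4]
opening: 0.0735
grip_force: 0.0
```

```bash
python3 - <<'E'
from h import *
s=read_state();print(s["position"],s["tcp_rot"],s["opening"],s["q"][5])
d,s=shoot("wrist","w3")
plan([.49,-.19,.36],76)
E
```

```text
[ 0.6158148  -0.14979592  0.20915718] [-179.73321151    0.38202153 -156.77498884] 0.07347920940039426 -127.95583375026676
call rows 6 [ 0.289  0.026 -0.342] [0.    0.001 0.471]
call rows 6 [ 0.231 -0.176 -0.341] [0.    0.001 0.471]
call rows 6 [ 0.052 -0.286 -0.341] [0.    0.001 0.471]
```

View pics/w3.png

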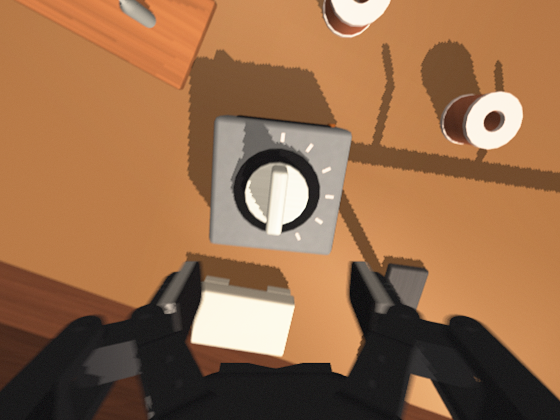

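The bar now points at the first tick (282,138), so the dial is off. I'll move to a view over the spools and holder.

apply_moves(series="0 0 -0.34 0 0 0 1;0.289 0.026 -0.341 0 0 0.471 1;0.289 0.026 -0.341 0 0 0.471 1;0.289 0.026 -0.341 0 0 0.471 1;0.289 0.026 -0.341 0 0 0.471 1;0.289 0.026 -0.341 0 0 0.471 1;0.289 0.026 -0.341 0 0 0.471 1;0.289 0.026 -0.341 0 0 0.471 1")

```text
time_s: 7.8
position: [0.5718, -0.163, 0.2545]
tcp_rot: [180.0, -0.2, 160.7]
contact_force: [0.3, -0.8, 0.4]
opening: 0.0856
grip_force: 0.0
```

apply_moves(series="0.231 -0.176 -0.341 0 0 0.471 1;0.231 -0.176 -0.341 0 0 0.471 1;0.231 -0.176 -0.341 0 0 0.471 1;0.231 -0.176 -0.341 0 0 0.471 1;0.231 -0.176 -0.341 0 0 0.471 1;0.231 -0.176 -0.341 0 0 0.471 1;0.231 -0.176 -0.341 0 0 0.471 1")

```text
time_s: 8.38
position: [0.5308, -0.1767, 0.3064]
tcp_rot: [-179.9, -0.1, 118.5]
contact_force: [0.2, 0.3, -1.1]
opening: 0.0852
grip_force: 0.0
```

apply_moves(series="0.052 -0.286 -0.341 0 0 0.471 1;0.052 -0.286 -0.341 0 0 0.471 1;0.052 -0.286 -0.341 0 0 0.471 1;0.052 -0.286 -0.341 0 0 0.471 1;0.052 -0.286 -0.341 0 0 0.471 1;0.052 -0.286 -0.341 0 0 0.471 1;0.052 -0.286 -0.341 0 0 0.471 1;0.052 -0.286 -0.341 0 0 0.471 1")

```text
time_s: 9.05
position: [0.4896, -0.1904, 0.3581]
tcp_rot: [-179.9, -0.0, 76.4]
contact_force: [0.9, -0.4, 0.0]
opening: 0.0857
grip_force: 0.0
```

```bash
python3 - <<'E'
from h import *
d,s=shoot("wrist","w4");print(s["position"],s["tcp_rot"])
for X in ([.471,.012,.05],[.427,-.152,.05],[.515,-.322,.069],[.505,-.442,.069],[.36,-.289,.156]): print(proj(d,X,s).round())
g=cv2.cvtColor(d["img"],cv2.COLOR_RGB2HSV);m=((g[...,2]>170)&(g[...,1]<60)).astype(np.uint8)
n,l,st,c=cv2.connectedComponentsWithStats(m)
for i in range(1,n):
    if st[i,4]>25: print(st[i],c[i].round(1))
E
```

```text
[ 0.48961022 -0.1904      0.35806662] [-1.79923242e+02 -2.09463179e-02  7.64132686e+01]
[224.  19.]
[227. 152.]
[312. 249.]
[320. 315.]
[194. 281.]
[ 206    0   42   43 1225] [225.5  20. ]
[ 435    9   79  110 5369] [475.3  64. ]
[ 295   52  120  127 4855] [357.9 110.3]
[ 336   97   51   47 1668] [359.8 119. ]
[  0 111  25  62 796] [  8.  148.9]
[211 134  38  37 897] [228.2 152.5]
[ 180  207   64   70 1508] [211.  241.8]
[308 235   9  18  91] [312.  243.5]
[134 267  43  55 629] [153.9 293.7]
[374 267  42  53 584] [395.6 292.5]
[316 296   9  22 103] [319.9 306.2]
```

View pics/w4.png

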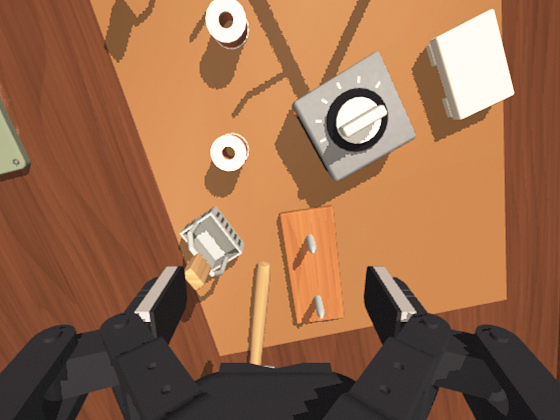

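The dial is off. The spools are at (230,152) and (227,21), and the holder is at (312,265) with its spindles. I'll measure the spools and spindles more precisely.

```bash
python3 - <<'E'
from h import *
d,s=load("w4")
print("spB",onz(d,(229.9,152.4),.05,s).round(4),onz(d,(229.5,153),.05,s).round(4)," spA",onz(d,(226.9,21.3),.05,s).round(4))
img=d["img"];g=cv2.cvtColor(img,cv2.COLOR_RGB2HSV)
print("hsv board",g[285,330],g[225,290],"mat",g[250,360],g[200,350])
hb=g[285,330].astype(int)
m=((abs(g[...,0].astype(int)-hb[0])<=3)&(abs(g[...,1].astype(int)-hb[1])<25)).astype(np.uint8)*255
m[:200]=0;m[:,:270]=0;m[:,350:]=0;m[335:]=0
m=cv2.morphologyEx(m,cv2.MORPH_CLOSE,np.ones((15,15)));m=cv2.morphologyEx(m,cv2.MORPH_OPEN,np.ones((7,7)))
c=max(cv2.findContours(m,0,2)[0],key=cv2.contourArea)
W=np.array([onz(d,p[0],.015,s)[:2] for p in c],np.float32)*1000
print("base rect",cv2.minAreaRect(W),cv2.boundingRect(c))
# spindles: low saturation blobs
m2=((g[...,1]<90)&(g[...,2]>110)).astype(np.uint8)
n,l,st,ce=cv2.connectedComponentsWithStats(m2)
for i in range(1,n):
    if 60<st[i,4]<400 and 300<ce[i][0]<335 and ce[i][1]>220:
        ys,xs=np.where(l==i);P=np.stack([xs,ys],1).astype(np.float32)
        vx,vy,x0,y0=cv2.fitLine(P,cv2.DIST_L2,0,.01,.01).ravel()
        if vy<0: vx,vy=-vx,-vy
        t=(P-[x0,y0])@[vx,vy];lo=np.array([x0,y0])+t.min()*np.array([vx,vy]);hi=np.array([x0,y0])+t.max()*np.array([vx,vy])
        print("spindle",lo,hi,"base",onz(d,lo,.015,s)[:2].round(4),"tip",onz(d,hi,.069,s)[:2].round(4),"mid",onz(d,ce[i],.042,s)[:2].round(4))
E
```

```text
spB [ 0.4312 -0.1529  0.05  ] [ 0.4304 -0.1536  0.05  ]  spA [0.474  0.0084 0.05  ]
hsv board [ 12 163 236] [ 11 166 215] mat [ 13 153 211] [ 13 152 213]
base rect ((507.72247314453125, -390.670654296875), (263.4728088378906, 149.60592651367188), 76.41879272460938) (270, 200, 80, 135)
spindle [308.6731  234.82011] [313.31342 252.18349] base [ 0.5165 -0.3204] tip [ 0.5167 -0.3274] mid [ 0.5166 -0.3247]
spindle [316.70187 295.60983] [321.62527 317.0859 ] base [ 0.5065 -0.4399] tip [ 0.5066 -0.4457] mid [ 0.5065 -0.4435]
```

Spindle axes are at (0.5166,-0.327) and (0.5066,-0.4455), and spool B is at (0.431,-0.153). I'll go and grasp spool B.

```bash
python3 - <<'E'
from h import *
plan([.431,-.153,.12],76)
plan([.431,-.153,.014],76,([.431,-.153,.12],76))
E
```

```text
call rows 3 [ 0.075 -0.219  0.794] [-0.    -0.     0.002]
call rows 3 [ 0.074 -0.219  0.794] [-0.    -0.     0.002]
call rows 3 [ 0.    -0.     0.707] [0. 0. 0.]
```

apply_moves(series="0.15 -0.437 0.793 0 0 0 1;0.15 -0.437 0.793 0 0 0 1;0.15 -0.437 0.793 0 0 0 1;0.15 -0.437 0.793 0 0 0 1;0.15 -0.437 0.793 0 0 0 1;0.15 -0.437 0.793 0 0 0 1")

```text
time_s: 9.6
position: [0.4319, -0.153, 0.2401]
tcp_rot: [180.0, 0.0, 76.2]
contact_force: [0.4, -0.3, 0.2]
opening: 0.0856
grip_force: 0.0
```

```bash
python3 - <<'E'
from h import *
d,s=shoot("wrist","w5");print(s["position"],s["tcp_rot"])
g=cv2.cvtColor(d["img"],cv2.COLOR_RGB2HSV);m=((g[...,2]>170)&(g[...,1]<60)).astype(np.uint8)
n,l,st,c=cv2.connectedComponentsWithStats(m)
pr=proj(d,[.431,-.153,.05],s);print(pr)
for i in range(1,n):
    if st[i,4]>200 and np.linalg.norm(c[i]-pr)<40:
        x,y,w,h=st[i,:4];q=(x+(w-1)/2,y+(h-1)/2);p=onz(d,q,.05,s);print(st[i],p)
        plan([p[0],p[1],.014],76)
E
```

```text
[ 0.43191332 -0.15299537  0.24010211] [1.79964549e+02 3.53021748e-03 7.62155942e+01]
[273.89392288 186.25381011]
[ 249  158   47   52 1552] [ 0.4297204 -0.149484   0.05     ]
call rows 3 [ 0.011 -0.017  0.757] [0.001 0.    0.001]
call rows 3 [ 0.011 -0.015  0.757] [0.001 0.    0.001]
```

apply_moves(series="0.007 -0.013 0.75 0 0 0 1;0.007 -0.013 0.75 0 0 0 1;0.007 -0.013 0.75 0 0 0 1;0.007 -0.013 0.75 0 0 0 1")

```text
time_s: 9.98
position: [0.4283, -0.1509, 0.1239]
tcp_rot: [-179.6, -0.1, 76.1]
contact_force: [-0.3, 1.2, -0.7]
opening: 0.0858
grip_force: 0.0
```

apply_moves(series="0 0 0.755 0 0 0 1;0 0 0.755 0 0 0 1;0 0 0.755 0 0 0 1;0 0 0.755 0 0 0 1;0 0 0.755 0 0 0 1")

```text
time_s: 10.4
position: [0.432, -0.1523, 0.0152]
tcp_rot: [179.9, 0.0, 76.1]
contact_force: [0.9, -1.0, -0.4]
opening: 0.0853
grip_force: 0.0
```

apply_moves(series="0 0 0 0 0 0 -0.5;0 0 0 0 0 0 -0.5;0 0 0 0 0 0 -0.5;0 0 0 0 0 0 -0.5;0 0 0 0 0 0 -0.5;0 0 0 0 0 0 -0.5", newtons=40)

```text
time_s: 10.9
position: [0.431, -0.1519, 0.0165]
tcp_rot: [179.8, 0.0, 76.1]
contact_force: [-1.6, 1.4, 10.5]
opening: 0.0515
grip_force: 40.3
```

apply_moves(series="0 0 -0.3 0 0 0 -0.5;0 0 -0.6 0 0 0 -0.5;0 0 -0.9 0 0 0 -0.5;0 0 -0.9 0 0 0 -0.5;0 0 -0.9 0 0 0 -0.5")

```text
time_s: 11.32
position: [0.4324, -0.1523, 0.1539]
tcp_rot: [179.4, 0.1, 76.1]
contact_force: [0.7, -0.3, -2.8]
opening: 0.0508
grip_force: 44.0
```

```bash
python3 - <<'E'
from h import *
d,s=shoot("wrist","w6");print(s["position"],s["tcp_rot"],s["opening"])
plan([.5166,-.327,.15],76)
E
```

```text
[ 0.43238396 -0.15233266  0.15391839] [1.79372762e+02 7.07726067e-02 7.60726732e+01] 0.050811742046468406
call rows 3 [-0.498  0.419  0.007] [0.002 0.    0.   ]
call rows 3 [-0.498  0.419  0.006] [0.002 0.    0.   ]
```

View pics/w6.png

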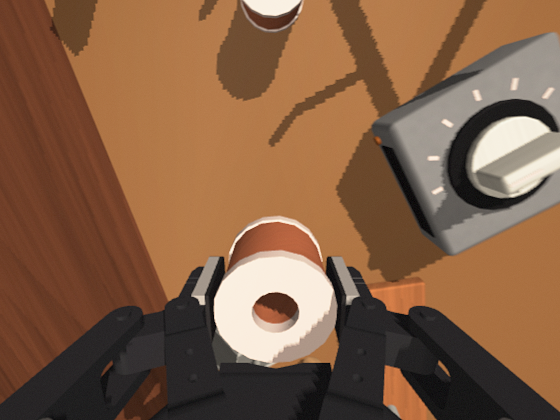

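The spool is held upright, with its top flange centred at about (275,306). I'll work out its offset from the TCP.

```bash
python3 - <<'E'
from h import *
d,s=load("w6")
g=cv2.cvtColor(d["img"],cv2.COLOR_RGB2HSV)
P=np.array([(214,307),(336,307),(275,251),(275,361)])
for z in (.184,.188):
    c=(onz(d,(275,306),z,s));print(c, [np.linalg.norm(onz(d,P[0],z,s)-onz(d,P[1],z,s)).round(4),np.linalg.norm(onz(d,P[2],z,s)-onz(d,P[3],z,s)).round(4)])
    c2=sum(onz(d,p,z,s) for p in P[2:])/2;print(c2)
    R=Ro.from_euler('xyz',s["tcp_rot"],degrees=True);print("tool offset",R.inv().apply(c2-s["position"]))
E
```

```text
[ 0.43211013 -0.15317584  0.184     ] [np.float64(0.0517), np.float64(0.0545)]
[ 0.43169535 -0.15483989  0.184     ]
tool offset [-0.00263642  0.00026439 -0.03007729]
[ 0.43274379 -0.15045666  0.188     ] [np.float64(0.0499), np.float64(0.0525)]
[ 0.43234383 -0.15206123  0.188     ]
tool offset [ 0.00021169  0.00026883 -0.034081  ]
```

apply_moves(series="-0.495 0.419 0 0 0 0 -0.5;-0.495 0.419 0 0 0 0 -0.5;-0.495 0.419 0 0 0 0 -0.5;-0.495 0.419 0 0 0 0 -0.5;-0.495 0.419 0 0 0 0 -0.5")

```text
time_s: 11.78
position: [0.4716, -0.2382, 0.147]
tcp_rot: [-179.7, -0.1, 76.0]
contact_force: [-1.0, 0.9, -3.2]
opening: 0.0509
grip_force: 43.9
```

apply_moves(series="-0.495 0.419 0 0 0 0 -0.5;-0.495 0.419 0 0 0 0 -0.5;-0.495 0.419 0 0 0 0 -0.5;-0.495 0.419 0 0 0 0 -0.5;-0.495 0.419 0 0 0 0 -0.5;-0.495 0.419 0 0 0 0 -0.5;-0.495 0.419 0 0 0 0 -0.5")

```text
time_s: 12.37
position: [0.5151, -0.3238, 0.1487]
tcp_rot: [-179.9, -0.1, 76.1]
contact_force: [-0.3, -0.3, -1.6]
opening: 0.0506
grip_force: 43.9
```

```bash
python3 - <<'E'
from h import *
s=read_state();print(s["position"],s["tcp_rot"],s["opening"])
plan([.5168,-.326,.09],76)
d,_=shoot("wrist","w7")
m=cv2.cvtColor(d["img"],cv2.COLOR_RGB2HSV)
mm=((m[...,2]>170)&(m[...,1]<60)).astype(np.uint8);n,l,st,c=cv2.connectedComponentsWithStats(mm)
print([ (st[i],c[i].round()) for i in range(1,n) if st[i,4]>2000])
for X in ([.5166,-.327,.069],[.5066,-.4455,.069]): print(proj(d,X,s))
E
```

```text
[ 0.51508282 -0.32382097  0.14871963] [-1.79882931e+02 -6.94499043e-02  7.61315953e+01] 0.05064869752085238
call rows 2 [-0.012  0.015  0.391] [-0.001 -0.001  0.001]
[(array([ 308,    0,  114,   62, 3038], dtype=int32), array([354.,  24.])), (array([   0,  144,  163,  127, 5663], dtype=int32), array([ 91., 210.])), (array([ 214,  251,  123,  112, 9547], dtype=int32), array([275., 306.]))]
[277.81178158 222.33386165]
[298.84664144 348.01751211]
```

apply_moves(series="-0.012 0.015 0.1 0 0 0 -0.5;-0.012 0.015 0.2 0 0 0 -0.5;-0.012 0.015 0.3 0 0 0 -0.5;-0.012 0.015 0.4 0 0 0 -0.5;-0.012 0.015 0.4 0 0 0 -0.5;-0.012 0.015 0.47 0 0 0 -0.5;-0.012 0.015 0.54 0 0 0 -0.5;-0.012 0.015 0.54 0 0 0 -0.5")

```text
time_s: 13.08
position: [0.5168, -0.3271, 0.0665]
tcp_rot: [-179.8, -0.1, 76.1]
contact_force: [0.2, 0.5, -2.8]
opening: 0.0509
grip_force: 43.8
```

The spool is threaded on the spindle with no contact force. I'll lower the rest.

apply_moves(series="0 0 0.08 0 0 0 -0.5;0 0 0.16 0 0 0 -0.5;0 0 0.22 0 0 0 -0.5;0 0 0.22 0 0 0 -0.5;0 0 0.235 0 0 0 -0.5;0 0 0.235 0 0 0 -0.5")

```text
time_s: 13.58
position: [0.5173, -0.3274, 0.0326]
tcp_rot: [-179.9, -0.1, 76.1]
contact_force: [-1.7, 3.5, -5.1]
opening: 0.0509
grip_force: 43.7
```

apply_moves(series="0 0 0 0 0 0 1;0 0 0 0 0 0 1;0 0 0 0 0 0 1;0 0 0 0 0 0 1;0 0 0 0 0 0 1")

```text
time_s: 14.0
position: [0.5184, -0.3287, 0.0334]
tcp_rot: [179.9, 0.0, 76.1]
contact_force: [-0.3, 0.5, 0.2]
opening: 0.0853
grip_force: 0.0
```

apply_moves(series="0 0 -0.3 0 0 0 1;0 0 -0.6 0 0 0 1;0 0 -0.9 0 0 0 1;0 0 -0.95 0 0 0 1;0 0 -0.95 0 0 0 1;0 0 -0.95 0 0 0 1")

```text
time_s: 14.5
position: [0.5183, -0.3285, 0.1767]
tcp_rot: [179.8, 0.1, 76.1]
contact_force: [0.0, -0.3, -0.5]
opening: 0.0854
grip_force: 0.0
```

```bash
python3 - <<'E'
from h import *
d,s=shoot("wrist","w8");print(s["position"],s["tcp_rot"])
d,s=shoot("top","top1"); a=d["img"][120:290,160:470,::-1]; cv2.imwrite("pics/top1c.png",cv2.resize(a,None,fx=1.8,fy=1.8,interpolation=cv2.INTER_CUBIC))
w=cv2.imread("pics/w8.png");t=cv2.imread("pics/top1c.png");o=np.zeros((600,800,3),np.uint8)
o[:294,:392]=cv2.resize(w,(392,294));o[294:,:558]=t[:306];cv2.imwrite("pics/c8.png",o)
E
```

```text
[ 0.51828438 -0.32849727  0.1767472 ] [1.79822327e+02 6.35817513e-02 7.60613036e+01]
```

View pics/c8.png

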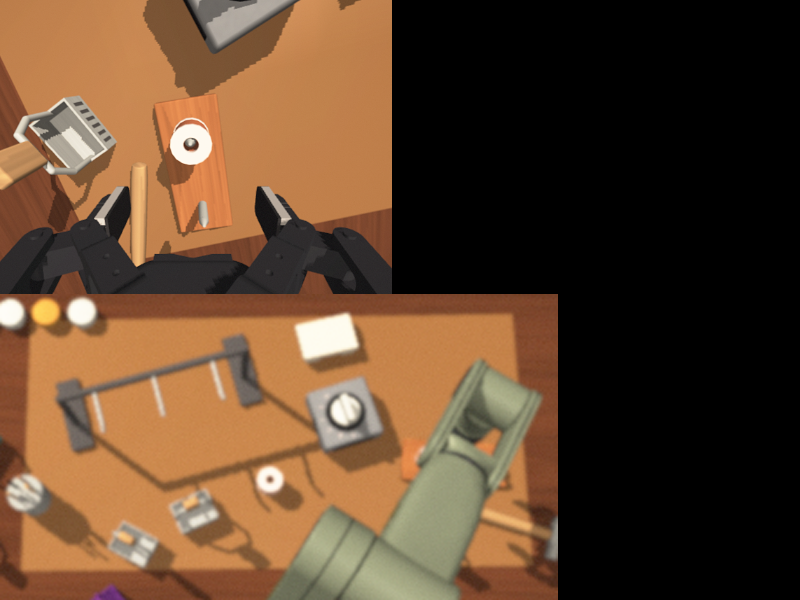

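Spool B is seated, with the spindle tip visible in its bore. Next is spool A.

```bash
python3 - <<'E'
from h import *
plan([.473,.010,.24],76)
E
```

```text
call rows 3 [ 0.705 -0.276 -0.146] [-0.001 -0.     0.   ]
call rows 3 [ 0.705 -0.276 -0.146] [-0.001 -0.     0.   ]
call rows 3 [ 0.704 -0.276 -0.146] [-0.001 -0.     0.   ]
```

apply_moves(series="0 0 -0.4 0 0 0 1;0 0 -0.4 0 0 0 1;0.705 -0.276 -0.42 0 0 0 1;0.705 -0.276 -0.42 0 0 0 1;0.705 -0.276 -0.42 0 0 0 1;0.705 -0.276 -0.42 0 0 0 1")

```text
time_s: 15.1
position: [0.5012, -0.2105, 0.2367]
tcp_rot: [-179.7, -0.2, 76.3]
contact_force: [0.1, 0.2, 0.0]
opening: 0.0853
grip_force: 0.0
```

apply_moves(series="0.705 -0.276 0 0 0 0 1;0.705 -0.276 0 0 0 0 1;0.705 -0.276 0 0 0 0 1;0.705 -0.276 0 0 0 0 1")

```text
time_s: 15.43
position: [0.4867, -0.0988, 0.2367]
tcp_rot: [-179.7, -0.1, 76.3]
contact_force: [0.1, 0.4, -0.3]
opening: 0.0855
grip_force: 0.0
```

apply_moves(series="0.705 -0.276 0 0 0 0 1;0.705 -0.276 0 0 0 0 1;0.705 -0.276 0 0 0 0 1;0.705 -0.276 0 0 0 0 1;0.705 -0.276 0 0 0 0 1;0.705 -0.276 0 0 0 0 1")

```text
time_s: 15.93
position: [0.4738, 0.0089, 0.2374]
tcp_rot: [-179.9, 0.1, 76.1]
contact_force: [-0.2, -1.8, -0.4]
opening: 0.0851
grip_force: 0.0
```

```bash
cat >> h.py <<'E'
def spool(d,s,z,near):
    g=cv2.cvtColor(d["img"],cv2.COLOR_RGB2HSV);m=((g[...,2]>170)&(g[...,1]<60)).astype(np.uint8)
    n,l,st,c=cv2.connectedComponentsWithStats(m);pr=proj(d,near,s);out=[]
    for i in range(1,n):
        if st[i,4]>300 and np.linalg.norm(c[i]-pr)<90:
            x,y,w,h=st[i,:4];q=(x+(w-1)/2,y+h-1-(w-1)/2);print(st[i],pr.round(1),q,onz(d,q,z,s));out.append(onz(d,q,z,s))
    return out
E
python3 - <<'E'
from h import *
d,s=shoot("wrist","w9");print(s["position"],s["tcp_rot"])
for p in spool(d,s,.05,[.473,.01,.05]): plan([p[0],p[1],.016],76)
E
```

```text
[0.47384556 0.00886224 0.23742422] [-1.79925237e+02  6.59213394e-02  7.60687126e+01]
[ 250  156   48   52 1581] [274.  185.6] (np.float64(273.5), np.float64(183.5)) [0.47302464 0.012447   0.05      ]
call rows 3 [ 0.013 -0.005  0.739] [-0.  0.  0.]
call rows 3 [ 0.012 -0.006  0.739] [-0.  0.  0.]
```

apply_moves(series="0.025 -0.01 0.74 0 0 0 1;0.025 -0.01 0.74 0 0 0 1;0.025 -0.01 0.74 0 0 0 1;0.025 -0.01 0.74 0 0 0 1;0.025 -0.01 0.74 0 0 0 1")

```text
time_s: 16.4
position: [0.4728, 0.0126, 0.1265]
tcp_rot: [-179.8, 0.1, 76.0]
contact_force: [-0.5, 0.0, 1.1]
opening: 0.0852
grip_force: 0.0
```

apply_moves(series="0 0 0.738 0 0 0 1;0 0 0.738 0 0 0 1;0 0 0.738 0 0 0 1;0 0 0.738 0 0 0 1;0 0 0.738 0 0 0 1")

```text
time_s: 16.82
position: [0.4746, 0.0132, 0.0177]
tcp_rot: [179.9, -0.0, 76.0]
contact_force: [-0.3, -0.1, 0.5]
opening: 0.0851
grip_force: 0.0
```

apply_moves(series="0 0 0 0 0 0 -0.5;0 0 0 0 0 0 -0.5;0 0 0 0 0 0 -0.5;0 0 0 0 0 0 -0.5;0 0 0 0 0 0 -0.5;0 0 0 0 0 0 -0.5", newtons=40)

```text
time_s: 17.32
position: [0.4745, 0.0137, 0.0192]
tcp_rot: [179.8, -0.1, 76.1]
contact_force: [-1.8, -0.3, 10.3]
opening: 0.0513
grip_force: 40.2
```

apply_moves(series="0 0 -0.3 0 0 0 -0.5;0 0 -0.6 0 0 0 -0.5;0 0 -0.9 0 0 0 -0.5;0 0 -0.95 0 0 0 -0.5;0 0 -0.95 0 0 0 -0.5;0 0 -0.95 0 0 0 -0.5;0 0 -0.95 0 0 0 -0.5")

```text
time_s: 17.9
position: [0.4717, 0.0137, 0.158]
tcp_rot: [-179.9, 0.0, 76.1]
contact_force: [-0.3, -0.0, -3.3]
opening: 0.0513
grip_force: 44.1
```

```bash
python3 - <<'E'
from h import *
d,s=shoot("wrist","w10");print(s["position"],s["tcp_rot"],s["opening"])
g=cv2.cvtColor(d["img"],cv2.COLOR_RGB2HSV);m=((g[...,2]>170)&(g[...,1]<60)).astype(np.uint8)
n,l,st,c=cv2.connectedComponentsWithStats(m);print([(st[i],c[i].round()) for i in range(1,n) if st[i,4]>5000])
plan([.47,-.21,s["position"][2]],76)
plan([.5072,-.4445,s["position"][2]],76,([.47,-.21,s["position"][2]],76))
E
```

```text
[0.47174399 0.01373227 0.15804664] [-1.79855096e+02  3.16556954e-02  7.60631697e+01] 0.051266938995752444
[(array([ 215,  251,  120,  109, 9222], dtype=int32), array([275., 305.])), (array([ 388,  253,  158,  120, 6570], dtype=int32), array([488., 311.]))]
call rows 3 [-0.725  0.174 -0.002] [-0.001  0.     0.   ]
call rows 3 [-0.725  0.175 -0.002] [-0.001  0.     0.   ]
call rows 3 [-0.728  0.309  0.   ] [0. 0. 0.]
call rows 3 [-0.728  0.309  0.   ] [0. 0. 0.]
```

apply_moves(series="-0.725 0.174 0 0 0 0 -0.5;-0.725 0.174 0 0 0 0 -0.5;-0.725 0.174 0 0 0 0 -0.5;-0.725 0.174 0 0 0 0 -0.5;-0.725 0.174 0 0 0 0 -0.5")

```text
time_s: 18.37
position: [0.4712, -0.099, 0.1572]
tcp_rot: [-179.8, -0.0, 75.9]
contact_force: [-0.0, 0.3, -2.8]
opening: 0.0513
grip_force: 44.1
```

apply_moves(series="-0.725 0.175 0 0 0 0 -0.5;-0.725 0.175 0 0 0 0 -0.5;-0.725 0.175 0 0 0 0 -0.5;-0.725 0.175 0 0 0 0 -0.5;-0.725 0.175 0 0 0 0 -0.5")

```text
time_s: 18.78
position: [0.471, -0.2098, 0.1577]
tcp_rot: [-179.8, -0.1, 76.0]
contact_force: [-0.9, -0.1, -3.0]
opening: 0.051
grip_force: 44.1
```

apply_moves(series="-0.728 0.309 0 0 0 0 -0.5;-0.728 0.309 0 0 0 0 -0.5;-0.728 0.309 0 0 0 0 -0.5;-0.728 0.309 0 0 0 0 -0.5;-0.728 0.309 0 0 0 0 -0.5")

```text
time_s: 19.2
position: [0.4904, -0.3264, 0.1577]
tcp_rot: [-179.9, -0.1, 76.0]
contact_force: [-0.2, 0.7, -2.5]
opening: 0.0512
grip_force: 44.1
```

apply_moves(series="-0.728 0.309 0 0 0 0 -0.5;-0.728 0.309 0 0 0 0 -0.5;-0.728 0.309 0 0 0 0 -0.5;-0.728 0.309 0 0 0 0 -0.5;-0.728 0.309 0 0 0 0 -0.5;-0.728 0.309 0 0 0 0 -0.5;-0.728 0.309 0 0 0 0 -0.5")

```text
time_s: 19.78
position: [0.509, -0.4416, 0.1588]
tcp_rot: [-179.9, -0.1, 76.2]
contact_force: [-1.0, 0.4, -2.3]
opening: 0.0512
grip_force: 44.1
```

```bash
python3 - <<'E'
from h import *
s=read_state();print(s["position"],s["tcp_rot"],s["opening"])
plan([.507,-.4455,.07],76)
E
```

```text
[ 0.50901578 -0.44157155  0.15875905] [-1.79902168e+02 -9.77795378e-02  7.61802374e+01] 0.05116408649336274
call rows 3 [-0.03  -0.006  0.592] [-0.001 -0.001  0.002]
```

apply_moves(series="-0.03 -0.006 0.1 0 0 0 -0.5;-0.03 -0.006 0.2 0 0 0 -0.5;-0.03 -0.006 0.3 0 0 0 -0.5;-0.03 -0.006 0.4 0 0 0 -0.5;-0.03 -0.006 0.45 0 0 0 -0.5;-0.03 -0.006 0.52 0 0 0 -0.5;-0.03 -0.006 0.59 0 0 0 -0.5;-0.03 -0.006 0.59 0 0 0 -0.5")

```text
time_s: 20.45
position: [0.5066, -0.4461, 0.0686]
tcp_rot: [-179.8, -0.2, 76.1]
contact_force: [1.0, 4.6, -6.5]
opening: 0.051
grip_force: 43.9
```

apply_moves(series="0.012 0 0.08 0 0 0 -0.5;0.012 0 0.16 0 0 0 -0.5;0.012 0 0.21 0 0 0 -0.5;0.012 0 0.21 0 0 0 -0.5;0.012 0 0.225 0 0 0 -0.5;0.012 0 0.225 0 0 0 -0.5")

```text
time_s: 20.95
position: [0.5071, -0.4459, 0.0363]
tcp_rot: [-179.9, -0.1, 76.0]
contact_force: [0.1, 4.8, -4.8]
opening: 0.0516
grip_force: 44.0
```

apply_moves(series="0 0 0 0 0 0 1;0 0 0 0 0 0 1;0 0 0 0 0 0 1;0 0 0 0 0 0 1;0 0 0 0 0 0 1")

```text
time_s: 21.37
position: [0.5078, -0.4475, 0.0376]
tcp_rot: [179.9, 0.1, 76.1]
contact_force: [-0.2, 0.0, 0.5]
opening: 0.0857
grip_force: 0.0
```

apply_moves(series="0 0 -0.3 0 0 0 1;0 0 -0.6 0 0 0 1;0 0 -0.9 0 0 0 1;0 0 -0.95 0 0 0 1;0 0 -0.95 0 0 0 1;0 0 -0.95 0 0 0 1")

```text
time_s: 21.87
position: [0.5078, -0.4472, 0.181]
tcp_rot: [179.8, 0.1, 76.1]
contact_force: [0.1, 0.1, -0.5]
opening: 0.0855
grip_force: 0.0
```

```bash
python3 - <<'E'
from h import *
d,s=shoot("wrist","w11");print(s["position"],s["tcp_rot"])
for P in ([.5166,-.327,.065],[.5066,-.4455,.065]): spool(d,s,.065,P)
plan([.44,-.29,.36],100)
E
```

```text
[ 0.50775569 -0.44717511  0.18095477] [1.79833807e+02 9.55467503e-02 7.60595650e+01]
[ 215   20   68   75 3457] [247.2  55. ] (np.float64(248.5), np.float64(60.5)) [ 0.516553  -0.3308932  0.065    ]
[ 244  168   59   66 2486] [272.6 203.6] (np.float64(273.0), np.float64(204.0)) [ 0.50684803 -0.44595511  0.065     ]
call rows 3 [ 0.453 -0.343 -0.603] [-0.    -0.    -0.133]
call rows 3 [ 0.514 -0.241 -0.603] [-0.    -0.    -0.133]
```

Both spools are at the spindle axes. Next, a look at basket A.

```bash
python3 - <<'E'
from h import *
plan([.372,-.28,.38],107)
E
```

```text
call rows 4 [ 0.43  -0.571 -0.67 ] [-0.    -0.    -0.172]
call rows 4 [ 0.567 -0.435 -0.67 ] [-0.    -0.    -0.172]
```

apply_moves(series="0 0 -0.67 0 0 0 1;0 0 -0.67 0 0 0 1;0.43 -0.571 -0.67 0 0 -0.172 1;0.43 -0.571 -0.67 0 0 -0.172 1;0.43 -0.571 -0.67 0 0 -0.172 1;0.43 -0.571 -0.67 0 0 -0.172 1")

```text
time_s: 22.42
position: [0.4366, -0.3598, 0.2796]
tcp_rot: [-179.8, -0.2, 91.6]
contact_force: [-0.2, -0.3, 0.6]
opening: 0.0854
grip_force: 0.0
```

apply_moves(series="0.567 -0.435 -0.67 0 0 -0.172 1;0.567 -0.435 -0.67 0 0 -0.172 1;0.567 -0.435 -0.67 0 0 -0.172 1;0.567 -0.435 -0.67 0 0 -0.172 1;0.567 -0.435 -0.67 0 0 -0.172 1;0.567 -0.435 -0.67 0 0 -0.172 1;0.567 -0.435 -0.67 0 0 -0.172 1")

```text
time_s: 23.0
position: [0.3726, -0.2807, 0.3781]
tcp_rot: [-179.9, -0.2, 107.0]
contact_force: [-0.7, 0.5, -1.1]
opening: 0.0855
grip_force: 0.0
```

```bash
python3 - <<'E'
from h import *
d,s=shoot("wrist","w12");print(s["position"],s["tcp_rot"])
u,v=proj(d,[.365,-.287,.06],s).astype(int);print(u,v)
x0,y0=u-100,max(v-90,0)
a=d["img"][y0:v+90,x0:u+100,::-1];cv2.imwrite("pics/w12c.png",cv2.resize(a,None,fx=3.2,fy=3.2,interpolation=cv2.INTER_CUBIC));print(x0,y0)
E
```

```text
[ 0.372599   -0.28066855  0.37814864] [-1.79884339e+02 -1.56410900e-01  1.07003199e+02]
269 169
169 79
```

View pics/w12c.png

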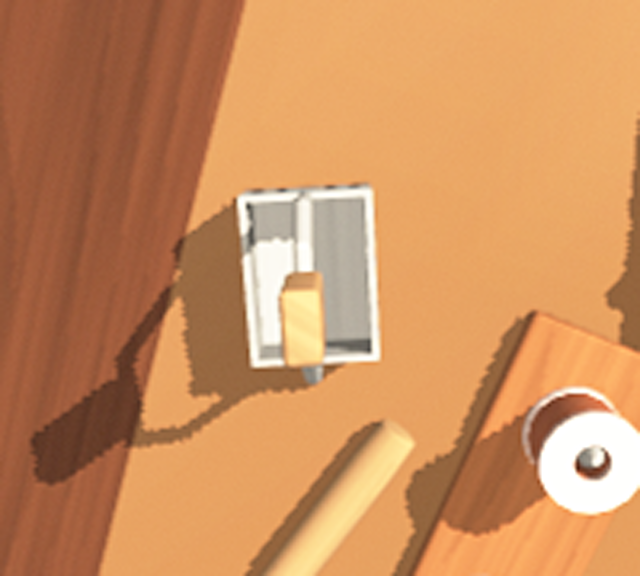

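The view shows the rim corners at crop (238,195), (375,187), (380,360) and (252,367), with the top of the grip block around (304,327).

```bash
cat >> h.py <<'E'
def basket_from(d,s,corners,blk):
    K=np.array([onz(d,p,.04,s)[:2] for p in corners],np.float32)
    r=cv2.minAreaRect(K*1000);e=K[3]-K[0]+K[2]-K[1]
    b=onz(d,blk,.156,s)[:2]
    print("rim ctr",K.mean(0).round(4),"sides",[round(float(np.linalg.norm(K[i]-K[i-1])),3) for i in range(4)],"y-axis ang",np.degrees(np.arctan2(-e[1],-e[0])).round(1),"block",b.round(4))
E
python3 - <<'E'
from h import *
d,s=load("w12");c=lambda p:np.array(p)/3.2+[169,79]
basket_from(d,s,[c(p) for p in((238,195),(375,187),(380,360),(252,367))],c((304,328)))
# auto attempt: low-saturation mask hull
g=cv2.cvtColor(d["img"],cv2.COLOR_RGB2HSV);m=(g[...,1]<60).astype(np.uint8);
m[:,:230]=0;m[:,300:]=0;m[:120]=0;m[205:]=0
c=np.vstack(cv2.findContours(m,0,2)[0]);r=cv2.minAreaRect(c);print(r)
E
```

```text
rim ctr [ 0.3596 -0.2867] sides [0.085, 0.065, 0.085, 0.064] y-axis ang 109.6 block [ 0.36   -0.2859]
((265.37384033203125, 167.72921752929688), (60.62873077392578, 42.04627227783203), 86.8201675415039)
```

```bash
python3 - <<'E'
from h import *
plan([.3598,-.2863,.118],109.6)
E
```

```text
call rows 4 [-0.008 -0.044  0.866] [-0.001 -0.001 -0.014]
call rows 4 [-0.006 -0.045  0.866] [-0.001 -0.001 -0.014]
```

apply_moves(series="-0.014 -0.089 0.866 0 0 -0.029 0.6;-0.014 -0.089 0.866 0 0 -0.029 0.6;-0.014 -0.089 0.866 0 0 -0.029 0.6;-0.014 -0.089 0.866 0 0 -0.029 0.6;-0.014 -0.089 0.866 0 0 -0.029 0.6")

```text
time_s: 23.47
position: [0.3589, -0.2854, 0.2471]
tcp_rot: [-179.7, -0.4, 109.6]
contact_force: [0.8, 0.3, 1.5]
opening: 0.0686
grip_force: 0.0
```

apply_moves(series="0 0 0.4 0 0 0 0.6;0 0 0.866 0 0 0 0.6;0 0 0.866 0 0 0 0.6;0 0 0.866 0 0 0 0.6;0 0 0.866 0 0 0 0.6;0 0 0.866 0 0 0 0.6")

```text
time_s: 23.97
position: [0.3625, -0.288, 0.1231]
tcp_rot: [179.9, 0.2, 109.6]
contact_force: [0.3, -0.8, -0.2]
opening: 0.0684
grip_force: 0.0
```

apply_moves(series="0 0 0 0 0 0 -1;0 0 0 0 0 0 -1;0 0 0 0 0 0 -1;0 0 0 0 0 0 -1;0 0 0 0 0 0 -1;0 0 0 0 0 0 -1;0 0 0 0 0 0 -1", newtons=40)

```text
time_s: 24.55
position: [0.3603, -0.2863, 0.1215]
tcp_rot: [180.0, 0.1, 109.6]
contact_force: [-1.8, 0.5, 6.7]
opening: 0.0155
grip_force: 43.6
```

```bash
python3 - <<'E'
from h import *
s=read_state();print(s["position"],s["tcp_rot"],s["opening"],s["grip_force"])
E
```

```text
[ 0.36026909 -0.28634705  0.12148741] [1.79979790e+02 5.62572384e-02 1.09640868e+02] 0.01553975877917582 43.648223876953125
```

Basket A is gripped. I'll lift it to z 0.26, carry it to a point ahead of hook L, then slide it on.

```bash
cat >> h.py <<'E'
XR=np.array([.9675,.2528,0]);HK={"L":np.array([.6534,.1176,0]),"M":np.array([.6209,.2336,0]),"R":np.array([.5929,.3491,0])}
def hk(k,x,z,y=0): return HK[k]+XR*x+np.array([-.2528,.9675,0])*y+[0,0,z]
E
python3 - <<'E'
from h import *
a=[.3603,-.2863,.2605]
plan(hk("L",-.115,.2605),104.7,(a,109.6))
E
```

```text
call rows 4 [0.649 0.66  0.   ] [-0.    -0.     0.018]
call rows 4 [0.668 0.641 0.   ] [-0.    -0.     0.018]
call rows 4 [0.686 0.622 0.   ] [-0.    -0.     0.018]
```

apply_moves(series="0 0 -0.2 0 0 0 -1;0 0 -0.4 0 0 0 -1;0 0 -0.6 0 0 0 -1;0 0 -0.8 0 0 0 -1;0 0 -0.93 0 0 0 -1;0 0 -0.93 0 0 0 -1;0 0 -0.93 0 0 0 -1")

```text
time_s: 25.13
position: [0.3603, -0.2861, 0.2604]
tcp_rot: [179.9, 0.1, 109.6]
contact_force: [-0.2, 0.1, -1.7]
opening: 0.0155
grip_force: 42.6
```

apply_moves(series="0.16 0.165 0 0 0 0.005 -1;0.325 0.33 0 0 0 0.01 -1;0.49 0.495 0 0 0 0.015 -1;0.649 0.66 0 0 0 0.018 -1;0.649 0.66 0 0 0 0.018 -1")

```text
time_s: 25.55
position: [0.4215, -0.1562, 0.2578]
tcp_rot: [-179.9, -0.3, 108.3]
contact_force: [-0.8, -0.2, -1.6]
opening: 0.0154
grip_force: 42.6
```

apply_moves(series="0.17 0.16 0 0 0 0.005 -1;0.335 0.32 0 0 0 0.01 -1;0.5 0.48 0 0 0 0.015 -1;0.668 0.641 0 0 0 0.018 -1;0.668 0.641 0 0 0 0.018 -1")

```text
time_s: 25.97
position: [0.4824, -0.0317, 0.2578]
tcp_rot: [-179.9, -0.2, 106.7]
contact_force: [0.6, -0.2, -0.5]
opening: 0.0156
grip_force: 42.5
```

apply_moves(series="0.17 0.155 0 0 0 0.005 -1;0.34 0.31 0 0 0 0.01 -1;0.51 0.465 0 0 0 0.015 -1;0.686 0.622 0 0 0 0.018 -1;0.686 0.622 0 0 0 0.018 -1;0.686 0.622 0 0 0 0.018 -1;0.686 0.622 0 0 0 0.018 -1;0.686 0.622 0 0 0 0.018 -1")

```text
time_s: 26.63
position: [0.5407, 0.0876, 0.2592]
tcp_rot: [-179.9, 0.0, 104.7]
contact_force: [-1.0, -0.4, -1.0]
opening: 0.0156
grip_force: 42.5
```

```bash
python3 - <<'E'
from h import *
d,s=shoot("wrist","w13");print(s["position"],s["tcp_rot"],s["opening"])
w=d["img"][:,:,::-1].copy()
for k in "LMR":
    for x,z in ((-.05,.222),(-.035,.204),(.03,.204)):
        u=proj(d,hk(k,x,z),s); print(k,u.round())
        cv2.circle(w,tuple(int(i) for i in u),3,(0,255,0),1)
cv2.imwrite("pics/w13o.png",w)
plan(hk("L",-.006,.2605),104.7)
E
```

```text
[0.54074179 0.08759004 0.25918175] [-1.79867658e+02  9.75068703e-03  1.04711006e+02] 0.015627978445224684
L [381. 240.]
L [394. 230.]
L [489. 230.]
M [401.  23.]
M [415.  31.]
M [530.  31.]
R [ 443. -319.]
R [ 456. -266.]
R [ 600. -266.]
call rows 3 [ 0.004  0.736 -0.007] [-0.001  0.    -0.   ]
```

View pics/w13o.png

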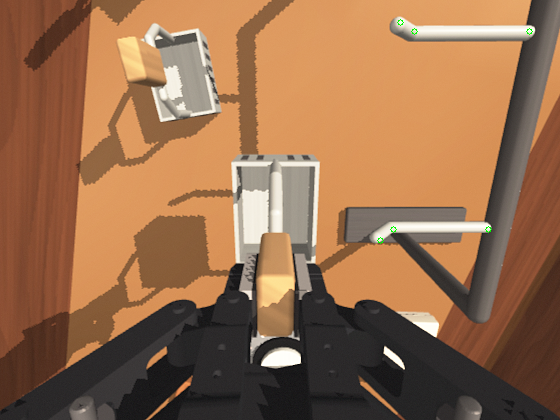

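Predicted hook points line up with the prongs: hook L's tip is at (381,240) and M's at (401,23). I'll slide the basket on, lower it and release.

apply_moves(series="0.004 0.1 0 0 0 0 -1;0.004 0.2 0 0 0 0 -1;0.004 0.3 0 0 0 0 -1;0.004 0.42 0 0 0 0 -1;0.004 0.54 0 0 0 0 -1;0.004 0.65 0 0 0 0 -1;0.004 0.736 0 0 0 0 -1;0.004 0.736 0 0 0 0 -1")

```text
time_s: 27.35
position: [0.6499, 0.1168, 0.2594]
tcp_rot: [179.9, 0.0, 104.7]
contact_force: [-0.5, -0.3, -1.1]
opening: 0.0154
grip_force: 42.5
```

apply_moves(series="0 0 0 0 0 0 -1;0 0 0.05 0 0 0 -1;0 0 0.1 0 0 0 -1;0 0 0.15 0 0 0 -1;0 0 0.2 0 0 0 -1;0 0 0.22 0 0 0 -1;0 0 0.23 0 0 0 -1;0 0 0.23 0 0 0 -1")

```text
time_s: 28.02
position: [0.6479, 0.1177, 0.2255]
tcp_rot: [-180.0, -0.0, 104.8]
contact_force: [0.6, -0.2, -1.6]
opening: 0.0155
grip_force: 42.5
```

```bash
python3 - <<'E'
from h import *
s=read_state();print(s["position"],s["contact_force"],s["moment"])
E
```

```text
[0.64791876 0.117651   0.22548756] [ 0.63532912 -0.17016159 -1.58682826] [-0.0097621  -0.00807314 -0.05772324]
```

apply_moves(series="0 0 0.01 0 0 0 -1;0 0 0.02 0 0 0 -1;0 0 0.02 0 0 0 -1")

```text
time_s: 28.27
position: [0.6485, 0.1178, 0.2248]
tcp_rot: [179.8, 0.0, 104.8]
contact_force: [-2.8, -0.4, 5.9]
opening: 0.0154
grip_force: 43.8
```

apply_moves(series="0 0 0 0 0 0 -0.2;0 0 0 0 0 0 -0.2;0 0 0 0 0 0 -0.2;0 0 -0.1 0 0 0 -0.2;0 0 -0.2 0 0 0 -0.2;0 0 -0.4 0 0 0 -0.2;0 0 -0.7 0 0 0 -0.2;0 0 -0.7 0 0 0 -0.2")

```text
time_s: 28.93
position: [0.6507, 0.1181, 0.3355]
tcp_rot: [179.2, 0.1, 104.8]
contact_force: [-0.3, 0.1, 0.7]
opening: 0.034
grip_force: 0.0
```

```bash
python3 - <<'E'
from h import *
d,s=shoot("wrist","w14");print(s["position"],s["opening"])
u,v=proj(d,hk("L",-.006,.26),s).round(1);print(u,v)
g=cv2.cvtColor(d["img"],cv2.COLOR_RGB2HSV);print(g[int(v),int(u)])
# wooden grip: yellowish bright; connected region around prediction
m=((g[...,0]>10)&(g[...,0]<25)&(g[...,1]>70)&(g[...,2]>190)).astype(np.uint8)
n,l,st,c=cv2.connectedComponentsWithStats(m);i=l[int(v),int(u)];print(i,st[i],c[i])
plan([.42,.165,.38],100)
E
```

```text
[0.65067599 0.11809257 0.3355243 ] 0.0340064771159286
268.8 221.9
[ 22 106 253]
8 [ 229  185   93  183 6770] [272.84268833 285.04298375]
call rows 3 [ 0.347 -0.7   -0.164] [0.004 0.    0.027]
call rows 3 [ 0.318 -0.715 -0.16 ] [0.004 0.    0.027]
```

The basket is on hook L. Now I'll estimate basket B from w13 and test a block mask on w12.

```bash
cat >> h.py <<'E'
def blocks(d,s,vmin=0):
    g=cv2.cvtColor(d["img"],cv2.COLOR_RGB2HSV);m=((g[...,0]>=17)&(g[...,0]<=28)&(g[...,1]>60)&(g[...,2]>130)).astype(np.uint8)
    m=cv2.morphologyEx(m,cv2.MORPH_OPEN,np.ones((3,3)))
    n,l,st,c=cv2.connectedComponentsWithStats(m)
    for i in range(1,n):
        if st[i,4]>120:
            P=np.argwhere(l==i)[:,::-1].astype(np.float32);r=cv2.minAreaRect(P)
            W=np.array([onz(d,p,.156,s)[:2] for p in cv2.boxPoints(r)])
            print(st[i],c[i].round(1),"W",W.mean(0).round(4),[round(float(np.linalg.norm(W[k]-W[k-1])),4) for k in(0,1)],np.degrees(np.arctan2(*(W[1]-W[0])[::-1])).round(1))
E
python3 - <<'E'
from h import *
d,s=load("w13")
basket_from(d,s,[(155,38),(203,28),(220,108),(163,122)],(136,62))
d,s=load("w12");blocks(d,s)
d,s=load("w13");blocks(d,s)
E
```

```text
rim ctr [0.4173 0.1747] sides [0.085, 0.052, 0.08, 0.067] y-axis ang 109.0 block [0.4147 0.1706]
[257 169  13  24 264] [263.4 180.5] W [ 0.3592 -0.2852] [0.0277, 0.014] 22.2
[ 218  213   80   99 1115] [259.  260.3] W [ 0.3808 -0.3955] [0.0143, 0.1716] 70.7
[118  37  27  42 744] [131.2  56.6] W [0.4109 0.1727] [0.0267, 0.014] 26.8
[261 276  33  31 732] [274.9 287.8] W [0.5622 0.0124] [0.0313, 0.0287] 14.7
```

```bash
python3 - <<'E'
from h import *
plan([.413,.172,.36],113)
E
```

```text
call rows 3 [ 0.376 -0.718 -0.097] [ 0.003  0.001 -0.046]
call rows 3 [ 0.426 -0.689 -0.093] [ 0.003  0.001 -0.046]
```

apply_moves(series="0 0 -0.097 0 0 0 0;0.376 -0.718 -0.097 0 0 -0.046 0;0.376 -0.718 -0.097 0 0 -0.046 0;0.376 -0.718 -0.097 0 0 -0.046 0;0.376 -0.718 -0.097 0 0 -0.046 0.6")

```text
time_s: 29.4
position: [0.5229, 0.1455, 0.3415]
tcp_rot: [-179.7, -0.1, 109.1]
contact_force: [-0.3, 0.2, 0.1]
opening: 0.0535
grip_force: 0.0
```

apply_moves(series="0.426 -0.689 -0.093 0 0 -0.046 0.6;0.426 -0.689 -0.093 0 0 -0.046 0.6;0.426 -0.689 -0.093 0 0 -0.046 0.6;0.426 -0.689 -0.093 0 0 -0.046 0.6;0.426 -0.689 -0.093 0 0 -0.046 0.6;0.426 -0.689 -0.093 0 0 -0.046 0.6;0.426 -0.689 -0.093 0 0 -0.046 0.6")

```text
time_s: 29.98
position: [0.4123, 0.1715, 0.3554]
tcp_rot: [-180.0, 0.0, 113.0]
contact_force: [-0.2, 0.5, -0.0]
opening: 0.0682
grip_force: 0.0
```

```bash
cat >> h.py <<'E'
def rim(d,s,near):
    "outer hull of the pale steel around a rough basket position"
    g=cv2.cvtColor(d["img"],cv2.COLOR_RGB2HSV);m=((g[...,1]<60)&(g[...,2]>90)).astype(np.uint8);u,v=proj(d,list(near)+[.04],s).astype(int)
    M=np.zeros_like(m);cv2.circle(M,(u,v),50,1,-1);m&=M
    c=np.vstack([k for k in cv2.findContours(m,0,2)[0] if cv2.contourArea(k)>60]);W=np.array([onz(d,p[0],.04,s)[:2] for p in c],np.float32)
    h=cv2.convexHull(W*1000);r=cv2.minAreaRect(h);b=cv2.boxPoints(r);e=b[1]-b[0];print("rim",np.round(r[0],1),np.round(r[1],1),"sides",np.linalg.norm(e).round(1),np.degrees(np.arctan2(e[1],e[0])).round(1))
E
python3 - <<'E'
from h import *
d,s=load("w12");rim(d,s,(.36,-.286))
d,s=shoot("wrist","w15");print(s["position"],s["tcp_rot"])
blocks(d,s);rim(d,s,(.412,.172))
E
```

```text
rim [ 359.7 -290.4] [64.4 95.6] sides 95.6 -69.9
[0.41229365 0.17153758 0.3554191 ] [-1.79964175e+02  1.35380936e-02  1.13017245e+02]
[ 474    0   86   36 2039] [518.6  13.5] W [0.5641 0.415 ] [0.0303, 0.0813] 22.9
[247  27  28  28 419] [260.5  40.7] W [0.3419 0.2995] [0.0155, 0.0271] 59.8
[542  37  18  14 151] [551.7  43.1] W [0.6102 0.4096] [0.011, 0.0166] 37.5
[268 170  12  25 287] [273.5 181.7] W [0.4099 0.1729] [0.0277, 0.0123] 23.0
rim [408.5 172.3] [63.  85.8] sides 85.8 -66.0
```

```bash
python3 - <<'E'
from h import *
plan([.410,.173,.118],113.5)
a=[.410,.173,.2605]
plan(hk("M",-.115,.2605),104.7,(a,113.5))
E
```

```text
call rows 3 [ 0.008 -0.004  0.791] [-0.     0.    -0.003]
call rows 3 [ 0.008 -0.005  0.791] [-0.     0.    -0.003]
call rows 3 [-0.072  0.693  0.   ] [ 0.    -0.     0.098]
```

apply_moves(series="0.016 -0.009 0.75 0 0 -0.006 0.6;0.016 -0.009 0.75 0 0 -0.006 0.6;0.016 -0.009 0.75 0 0 -0.006 0.6;0.016 -0.009 0.75 0 0 -0.006 0.6;0.016 -0.009 0.75 0 0 -0.006 0.6")

```text
time_s: 30.45
position: [0.4093, 0.173, 0.2426]
tcp_rot: [-179.8, -0.0, 113.5]
contact_force: [-1.0, 0.1, 1.4]
opening: 0.0683
grip_force: 0.0
```

apply_moves(series="0 0 0.4 0 0 0 0.6;0 0 0.83 0 0 0 0.6;0 0 0.83 0 0 0 0.6;0 0 0.83 0 0 0 0.6;0 0 0.83 0 0 0 0.6;0 0 0.83 0 0 0 0.6")

```text
time_s: 30.95
position: [0.412, 0.1744, 0.1221]
tcp_rot: [179.7, 0.0, 113.6]
contact_force: [-0.4, -0.4, -0.2]
opening: 0.0683
grip_force: 0.0
```

apply_moves(series="0 0 0 0 0 0 -1;0 0 0 0 0 0 -1;0 0 0 0 0 0 -1;0 0 0 0 0 0 -1;0 0 0 0 0 0 -1;0 0 0 0 0 0 -1;0 0 0 0 0 0 -1", newtons=40)

```text
time_s: 31.53
position: [0.4091, 0.1734, 0.1201]
tcp_rot: [180.0, -0.0, 113.6]
contact_force: [-3.3, -0.3, 7.2]
opening: 0.0156
grip_force: 40.4
```

```bash
python3 - <<'E'
from h import *
s=read_state();print(s["position"],s["tcp_rot"],s["opening"],s["grip_force"])
p=s["position"];dz=.139;print("lift share",-dz/.15)
plan(hk("M",-.115,p[2]+dz),104.7,([p[0],p[1],p[2]+dz],s["tcp_rot"][2]))
E
```

```text
[0.40911102 0.17344812 0.12007949] [ 1.79953161e+02 -4.14447875e-03  1.13598658e+02] 0.01558832797522477 40.38647711277008
lift share -0.9266666666666667
call rows 3 [-0.078  0.697  0.   ] [ 0.    -0.     0.099]
```

apply_moves(series="0 0 -0.2 0 0 0 -1;0 0 -0.4 0 0 0 -1;0 0 -0.6 0 0 0 -1;0 0 -0.8 0 0 0 -1;0 0 -0.93 0 0 0 -1;0 0 -0.93 0 0 0 -1;0 0 -0.93 0 0 0 -1")

```text
time_s: 32.12
position: [0.409, 0.1734, 0.2588]
tcp_rot: [179.9, -0.0, 113.6]
contact_force: [-0.8, 0.3, -2.6]
opening: 0.0152
grip_force: 40.1
```

apply_moves(series="-0.02 0.17 0 0 0 0.03 -1;-0.04 0.34 0 0 0 0.06 -1;-0.06 0.52 0 0 0 0.09 -1;-0.078 0.697 0 0 0 0.099 -1;-0.078 0.697 0 0 0 0.099 -1;-0.078 0.697 0 0 0 0.099 -1;-0.078 0.697 0 0 0 0.099 -1")

```text
time_s: 32.7
position: [0.5081, 0.204, 0.2563]
tcp_rot: [-179.7, 0.0, 104.7]
contact_force: [-0.2, -1.1, -1.1]
opening: 0.0156
grip_force: 40.6
```

```bash
python3 - <<'E'
from h import *
s=read_state();print(s["position"],s["tcp_rot"],s["opening"],s["contact_force"])
plan(hk("M",-.006,.259),104.7)
E
```

```text
[0.50812593 0.20397223 0.25628657] [-1.79699816e+02  2.50183222e-02  1.04690709e+02] 0.015584038147981531 [-0.20871312 -1.07386958 -1.11527505]
call rows 3 [ 0.     0.737 -0.022] [-0.003  0.    -0.   ]
```

apply_moves(series="0 0.1 -0.01 0 0 0 -1;0 0.2 -0.01 0 0 0 -1;0 0.3 -0.01 0 0 0 -1;0 0.42 -0.01 0 0 0 -1;0 0.54 -0.01 0 0 0 -1;0 0.65 -0.01 0 0 0 -1;0 0.736 -0.01 0 0 0 -1;0 0.736 -0.01 0 0 0 -1")

```text
time_s: 33.37
position: [0.6171, 0.2325, 0.2587]
tcp_rot: [-180.0, 0.0, 104.7]
contact_force: [0.6, 0.0, -2.4]
opening: 0.0157
grip_force: 40.7
```

apply_moves(series="0 0 0 0 0 0 -1;0 0 0.05 0 0 0 -1;0 0 0.1 0 0 0 -1;0 0 0.15 0 0 0 -1;0 0 0.2 0 0 0 -1;0 0 0.22 0 0 0 -1;0 0 0.245 0 0 0 -1;0 0 0.245 0 0 0 -1")

```text
time_s: 34.03
position: [0.6159, 0.2323, 0.2237]
tcp_rot: [-180.0, -0.0, 104.7]
contact_force: [-2.6, 0.7, 0.5]
opening: 0.0156
grip_force: 41.0
```

apply_moves(series="0 0 0.01 0 0 0 -1;0 0 0.01 0 0 0 -1")

```text
time_s: 34.2
position: [0.6162, 0.2324, 0.2235]
tcp_rot: [179.9, -0.0, 104.7]
contact_force: [-3.6, -0.1, 4.4]
opening: 0.0155
grip_force: 41.9
```

apply_moves(series="0 0 0 0 0 0 -0.2;0 0 0 0 0 0 -0.2;0 0 0 0 0 0 -0.2;0 0 -0.1 0 0 0 -0.2;0 0 -0.2 0 0 0 -0.2;0 0 -0.4 0 0 0 -0.2;0 0 -0.7 0 0 0 -0.2;0 0 -0.7 0 0 0 -0.2")

```text
time_s: 34.87
position: [0.6188, 0.2333, 0.3349]
tcp_rot: [179.2, -0.1, 104.7]
contact_force: [0.4, -0.3, 1.6]
opening: 0.034
grip_force: 0.0
```

```bash
python3 - <<'E'
from h import *
s=read_state();print(s["position"],s["tcp_rot"],s["opening"])
plan([.343,.2985,.38],149)
E
```

```text
[0.61876573 0.23334008 0.33489608] [ 1.79197178e+02 -7.38812304e-02  1.04682877e+02] 0.03396825102529157
call rows 4 [ 0.443 -0.832 -0.161] [ 0.004  0.001 -0.246]
call rows 4 [ 0.725 -0.604 -0.155] [ 0.004  0.001 -0.246]
```

apply_moves(series="0 0 -0.16 0 0 0 0;0.443 -0.832 -0.161 0 0 -0.246 0;0.443 -0.832 -0.161 0 0 -0.246 0;0.443 -0.832 -0.161 0 0 -0.246 0;0.443 -0.832 -0.161 0 0 -0.246 0.6;0.443 -0.832 -0.161 0 0 -0.246 0.6")

```text
time_s: 35.37
position: [0.4755, 0.2659, 0.3523]
tcp_rot: [179.9, -0.0, 127.0]
contact_force: [0.1, -0.3, -0.4]
opening: 0.0656
grip_force: 0.0
```

apply_moves(series="0.725 -0.604 -0.155 0 0 -0.246 0.6;0.725 -0.604 -0.155 0 0 -0.246 0.6;0.725 -0.604 -0.155 0 0 -0.246 0.6;0.725 -0.604 -0.155 0 0 -0.246 0.6;0.725 -0.604 -0.155 0 0 -0.246 0.6;0.725 -0.604 -0.155 0 0 -0.246 0.6;0.725 -0.604 -0.155 0 0 -0.246 0.6;0.725 -0.604 -0.155 0 0 -0.246 0.6")

```text
time_s: 36.03
position: [0.3425, 0.2977, 0.3736]
tcp_rot: [-180.0, 0.0, 148.9]
contact_force: [0.1, 0.3, 0.1]
opening: 0.0686
grip_force: 0.0
```

```bash
python3 - <<'E'
from h import *
d,s=shoot("wrist","w16");print(s["position"],s["tcp_rot"])
blocks(d,s);rim(d,s,(.342,.299))
E
```

```text
[0.34246834 0.29770507 0.37362442] [-1.79956740e+02  1.44225658e-02  1.48861713e+02]
[230  39  28  21 373] [243.7  48.9] W [0.2051 0.3425] [0.0291, 0.0135] 121.2
[265 174  23  12 262] [276.2 179.5] W [0.342  0.2992] [0.0133, 0.026] 58.8
[493 327  28  25 459] [507.6 338.3] W [0.705  0.4622] [0.0426, 0.0314] 117.1
[  0 365  25  10 162] [ 11.2 369.4] W [ 0.3835 -0.1785] [0.0127, 0.0394] 71.3
rim [340.3 298.4] [90.3 66.8] sides 66.8 -28.9
```

Basket C's long axis is at about 60°. I'll turn to yaw 60 and grasp it.

```bash
python3 - <<'E'
from h import *
plan([.342,.2992,.26],60)
E
```

```text
call rows 7 [0.004 0.004 0.379] [-0.     0.     0.494]
call rows 7 [0.005 0.    0.379] [-0.     0.     0.494]
```

apply_moves(series="0.004 0.004 0 0 0 0.494 0.6;0.004 0.004 0 0 0 0.494 0.6;0.004 0.004 0 0 0 0.494 0.6;0.004 0.004 0 0 0 0.494 0.6;0.004 0.004 0 0 0 0.494 0.6;0.004 0.004 0 0 0 0.494 0.6;0.004 0.004 0 0 0 0.494 0.6;0.004 0.004 0 0 0 0.494 0.6")

```text
time_s: 36.75
position: [0.3419, 0.2984, 0.3737]
tcp_rot: [-180.0, 0.0, 104.4]
contact_force: [0.5, -0.5, -0.4]
opening: 0.0679
grip_force: 0.0
```

apply_moves(series="0.005 0 0 0 0 0.494 0.6;0.005 0 0 0 0 0.494 0.6;0.005 0 0 0 0 0.494 0.6;0.005 0 0 0 0 0.494 0.6;0.005 0 0 0 0 0.494 0.6;0.005 0 0 0 0 0.494 0.6;0.005 0 0 0 0 0.494 0.6;0.005 0 0 0 0 0.494 0.6")

```text
time_s: 37.42
position: [0.3413, 0.2993, 0.3739]
tcp_rot: [-180.0, 0.0, 60.0]
contact_force: [-0.5, -0.3, 0.1]
opening: 0.0682
grip_force: 0.0
```

```bash
python3 - <<'E'
from h import *
d,s=shoot("wrist","w17");print(s["position"],s["tcp_rot"])
blocks(d,s);rim(d,s,(.342,.299))
plan([.342,.2992,.118],60)
E
```

```text
[0.34133345 0.29925156 0.37388512] [-1.79993349e+02  3.17850867e-02  6.00144612e+01]
[270 163  13  29 332] [275.6 177.3] W [0.3447 0.3023] [0.0337, 0.014] -30.0
[153 187  24  30 339] [163.  201.4] W [0.2119 0.3464] [0.0165, 0.0438] 29.0
[195 345  27  21 405] [208.6 354.1] W [0.1294 0.1278] [0.0403, 0.0317] 43.1
rim [342.1 299.6] [86.6 64.4] sides 64.4 -28.9
call rows 4 [0.002 0.002 0.853] [-0.  0.  0.]
call rows 4 [0.001 0.002 0.853] [-0.  0.  0.]
```

apply_moves(series="0.006 0.004 0.85 0 0 -0.005 0.6;0.006 0.004 0.85 0 0 -0.005 0.6;0.006 0.004 0.85 0 0 -0.005 0.6;0.006 0.004 0.85 0 0 -0.005 0.6;0.006 0.004 0.85 0 0 -0.005 0.6;0.006 0.004 0.85 0 0 -0.005 0.6")

```text
time_s: 37.97
position: [0.3431, 0.301, 0.249]
tcp_rot: [179.9, -0.2, 60.5]
contact_force: [-0.1, 0.1, 0.6]
opening: 0.0683
grip_force: 0.0
```

apply_moves(series="0 0 0.4 0 0 0 0.6;0 0 0.85 0 0 0 0.6;0 0 0.85 0 0 0 0.6;0 0 0.85 0 0 0 0.6;0 0 0.85 0 0 0 0.6;0 0 0.85 0 0 0 0.6")

```text
time_s: 38.47
position: [0.3441, 0.3019, 0.1224]
tcp_rot: [179.9, -0.3, 60.5]
contact_force: [0.1, 0.4, 0.7]
opening: 0.0683
grip_force: 0.0
```

apply_moves(series="0 0 0 0 0 0 -1;0 0 0 0 0 0 -1;0 0 0 0 0 0 -1;0 0 0 0 0 0 -1;0 0 0 0 0 0 -1;0 0 0 0 0 0 -1;0 0 0 0 0 0 -1", newtons=40)

```text
time_s: 39.05
position: [0.3421, 0.3002, 0.1203]
tcp_rot: [180.0, -0.1, 60.5]
contact_force: [0.0, -0.9, 6.2]
opening: 0.0157
grip_force: 39.7
```

```bash
python3 - <<'E'
from h import *
s=read_state();print(s["position"],s["tcp_rot"],s["opening"],s["grip_force"])
p=s["position"];dz=.139
plan(hk("R",-.115,p[2]+dz),104.7,([p[0],p[1],p[2]+dz],s["tcp_rot"][2]))
E
```

```text
[0.34214456 0.30018628 0.12033544] [ 1.79955222e+02 -9.50468465e-02  6.05007124e+01] 0.015667108381815842 39.704893827438354
call rows 7 [0.573 0.744 0.   ] [-0.     0.    -0.491]
```

apply_moves(series="0 0 -0.2 0 0 0 -1;0 0 -0.4 0 0 0 -1;0 0 -0.6 0 0 0 -1;0 0 -0.8 0 0 0 -1;0 0 -0.93 0 0 0 -1;0 0 -0.93 0 0 0 -1;0 0 -0.93 0 0 0 -1")

```text
time_s: 39.63
position: [0.3415, 0.2999, 0.2588]
tcp_rot: [180.0, -0.1, 60.5]
contact_force: [0.0, -0.1, -4.1]
opening: 0.0156
grip_force: 40.1
```

```bash
python3 - <<'E'
from h import *
T,_=load("top0");print(onz(T,(175,231),.08),onz(T,(175,231),.15),hk("R",-.115,0))
s=read_state();print(s["position"])
E
```

```text
[0.44147065 0.51274776 0.08      ] [0.42999296 0.49523187 0.15      ] [0.4816375 0.320028  0.       ]
[0.3415299  0.2998599  0.25878835]
```

apply_moves(series="0.08 0.1 0 0 0 -0.07 -1;0.16 0.21 0 0 0 -0.14 -1;0.25 0.32 0 0 0 -0.21 -1;0.33 0.43 0 0 0 -0.28 -1;0.41 0.53 0 0 0 -0.35 -1;0.5 0.64 0 0 0 -0.42 -1;0.573 0.744 0 0 0 -0.491 -1;0.573 0.744 0 0 0 -0.491 -1")

```text
time_s: 40.3
position: [0.4834, 0.3194, 0.2551]
tcp_rot: [-179.8, 0.1, 104.8]
contact_force: [-0.1, -0.8, -2.5]
opening: 0.0154
grip_force: 40.3
```

apply_moves(series="0 0 0 0 0 0 -1;0 0 0 0 0 0 -1")

```text
time_s: 40.47
position: [0.4798, 0.3191, 0.2566]
tcp_rot: [-179.7, 0.1, 104.6]
contact_force: [0.5, 0.2, -2.8]
opening: 0.0154
grip_force: 40.3
```

```bash
python3 - <<'E'
from h import *
s=read_state();print(s["position"],s["tcp_rot"],s["opening"],s["contact_force"])
plan(hk("R",-.006,.259),104.7)
E
```

```text
[0.47978977 0.31912078 0.25661036] [-1.79731636e+02  6.31720015e-02  1.04612697e+02] 0.015364921236902739 [ 0.53532693  0.16148378 -2.84479821]
call rows 3 [ 0.003  0.74  -0.019] [-0.003  0.001 -0.001]
```

apply_moves(series="0 0.1 -0.01 0 0 0 -1;0 0.2 -0.01 0 0 0 -1;0 0.3 -0.01 0 0 0 -1;0 0.42 -0.01 0 0 0 -1;0 0.54 -0.01 0 0 0 -1;0 0.65 -0.01 0 0 0 -1;0 0.736 -0.01 0 0 0 -1;0 0.736 -0.01 0 0 0 -1")

```text
time_s: 41.13
position: [0.5888, 0.348, 0.2588]
tcp_rot: [-180.0, 0.0, 104.6]
contact_force: [1.3, -0.8, -1.9]
opening: 0.0156
grip_force: 40.4
```

apply_moves(series="0 0 0 0 0 0 -1;0 0 0.05 0 0 0 -1;0 0 0.1 0 0 0 -1;0 0 0.15 0 0 0 -1;0 0 0.2 0 0 0 -1;0 0 0.22 0 0 0 -1;0 0 0.245 0 0 0 -1;0 0 0.245 0 0 0 -1")

```text
time_s: 41.8
position: [0.5874, 0.3475, 0.224]
tcp_rot: [-180.0, -0.0, 104.7]
contact_force: [-1.2, -1.5, -0.2]
opening: 0.0155
grip_force: 40.8
```

apply_moves(series="0 0 0.01 0 0 0 -1;0 0 0.01 0 0 0 -1")

```text
time_s: 41.97
position: [0.5877, 0.3477, 0.2237]
tcp_rot: [179.9, -0.0, 104.7]
contact_force: [-3.2, -1.2, 4.4]
opening: 0.0157
grip_force: 41.7
```

Contact on the prong matches the other two. I'll release, then back away clear and check everything in the fixed views.

apply_moves(series="0 0 0 0 0 0 -0.2;0 0 0 0 0 0 -0.2;0 0 0 0 0 0 -0.2;0 0 -0.1 0 0 0 -0.2;0 0 -0.2 0 0 0 -0.2;0 0 -0.4 0 0 0 -0.2;0 0 -0.8 0 0 0 -0.2;0 0 -0.8 0 0 0 -0.2")

```text
time_s: 42.63
position: [0.5889, 0.3483, 0.3472]
tcp_rot: [179.6, -0.1, 104.7]
contact_force: [1.0, -0.6, 0.5]
opening: 0.0339
grip_force: 0.0
```

apply_moves(series="0 0 -0.6 0 0 0 0;0 0 -0.6 0 0 0 0;0.3 -0.95 -0.6 0 0 0 0;0.3 -0.95 -0.6 0 0 0 0;0.3 -0.95 -0.6 0 0 0 0;0.3 -0.95 -0.6 0 0 0 0;0.3 -0.95 -0.6 0 0 0 0")

```text
time_s: 43.22
position: [0.4344, 0.3554, 0.4345]
tcp_rot: [179.9, -0.1, 104.9]
contact_force: [-0.0, 1.2, 1.7]
opening: 0.0426
grip_force: 0.0
```

apply_moves(series="0.3 -0.7 0 0 0 0 0;0.3 -0.7 0 0 0 0 0;0.3 -0.7 0 0 0 0 0;0.3 -0.7 0 0 0 0 0;0.3 -0.7 0 0 0 0 0;0.3 -0.7 0 0 0 0 0")

```text
time_s: 43.72
position: [0.3266, 0.3723, 0.4319]
tcp_rot: [179.9, 0.0, 104.7]
contact_force: [0.4, -0.4, 0.5]
opening: 0.0427
grip_force: 0.0
```

```bash
python3 - <<'E'
from h import *
t,_=shoot("top","topF");S,_=shoot("scene","sceneF")
a=t["img"][120:290,160:470,::-1];b=S["img"][130:350,40:440,::-1]
o=np.zeros((600,800,3),np.uint8)
A=cv2.resize(a,(474,260),interpolation=cv2.INTER_CUBIC);B=cv2.resize(b,(618,340),interpolation=cv2.INTER_CUBIC)
o[:260,:474]=A;o[260:600,:618]=B;cv2.imwrite("pics/fin.png",o);print(read_state()["position"])
# spool tops at z=.065 in top view
g=cv2.cvtColor(t["img"],cv2.COLOR_RGB2HSV);m=((g[...,2]>160)&(g[...,1]<70)).astype(np.uint8);n,l,st,c=cv2.connectedComponentsWithStats(m)
for X in ([.5166,-.327],[.5066,-.4455]):
    u=proj(t,X+[.065]); j=min(range(1,n),key=lambda i:np.linalg.norm(c[i]-u));print(u.round(1),c[j].round(1),st[j],onz(t,c[j],.065)[:2].round(4))
E
```

```text
[0.32702875 0.37208004 0.43151452]
[399.6 209.2] [399.8 209.5] [393 203  14  14 156] [ 0.5156 -0.3278]
[431.5 211.4] [432.1 211.7] [425 205  15  14 162] [ 0.5057 -0.448 ]
```

View pics/fin.png

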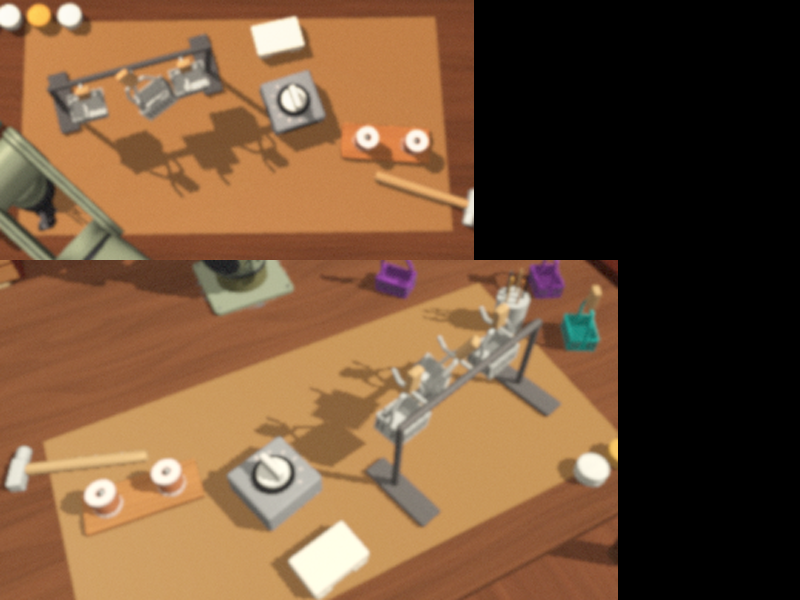

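All three baskets hang and both spools are seated. The middle basket is yawed a little, so I'll check its position and that it is still.

apply_moves(series="0 0 0 0 0 0 0;0 0 0 0 0 0 0;0 0 0 0 0 0 0;0 0 0 0 0 0 0;0 0 0 0 0 0 0;0 0 0 0 0 0 0;0 0 0 0 0 0 0;0 0 0 0 0 0 0")

```text
time_s: 44.48
position: [0.3256, 0.372, 0.4321]
tcp_rot: [180.0, -0.0, 104.7]
contact_force: [-0.8, 0.1, -0.4]
opening: 0.0428
grip_force: 0.0
```

```bash
python3 - <<'E'
from h import *
def meas(t,nm):
    g=cv2.cvtColor(t["img"],cv2.COLOR_RGB2HSV)
    m=((g[...,0]>=14)&(g[...,0]<=28)&(g[...,1]>60)&(g[...,2]>190)).astype(np.uint8)
    n,l,st,c=cv2.connectedComponentsWithStats(m)
    for k in HK:
        u=proj(t,hk(k,-.006,.255));j=min(range(1,n),key=lambda i:np.linalg.norm(c[i]-u) if st[i,4]>8 else 1e9)
        w=onz(t,c[j],.25)-hk(k,0,.25);print(nm,k,u.round(1),c[j].round(1),st[j],"hook x,y",(w@XR).round(3),(w@np.array([-.2528,.9675,0])).round(3))
d,_=load("topF");meas(d,"before")
d,_=shoot("top","topG");meas(d,"after")
a,_=load("sceneF");b,_=shoot("scene","sceneG")
# triangulate middle block from scene too
meas(a,"scene0");meas(b,"scene1")
df=np.abs(a["img"].astype(int)-b["img"]).max(2);print("changed px",(df>60).sum())
E
```

```text
before L [280.2 162. ] [267.9 164.3] [249 158  37  14 188] hook x,y -0.001 0.043
before M [246.3 171.6] [253.7 175. ] [250 173   9   6  25] hook x,y -0.023 -0.021
before R [212.4 180. ] [253.7 175. ] [250 173   9   6  25] hook x,y -0.025 -0.14
after L [280.2 162. ] [261.2 187.6] [ 207  158  114   55 1808] hook x,y -0.075 0.086
after M [246.3 171.6] [261.2 187.6] [ 207  158  114   55 1808] hook x,y -0.073 -0.035
after R [212.4 180. ] [261.2 187.6] [ 207  158  114   55 1808] hook x,y -0.075 -0.154
scene0 L [306.8 202.1] [309.4 204.6] [305 198  10  18  92] hook x,y 0.002 0.002
scene0 M [336.8 179.8] [329.5 197. ] [327 195   6   5  18] hook x,y 0.021 -0.058
scene0 R [364.9 160.5] [364.9 163.9] [361 157   9  17  79] hook x,y 0.001 -0.006
scene1 L [306.8 202.1] [307.7 205.3] [303 198  10  17 110] hook x,y 0.001 -0.003
scene1 M [336.8 179.8] [367.1 162.3] [363 155   9  17  74] hook x,y 0.003 0.122
scene1 R [364.9 160.5] [367.1 162.3] [363 155   9  17  74] hook x,y 0.001 0.004
changed px 378
```

The masks merge in these views, and the middle basket looks tilted: its box is offset further from its block than the others'. I'll look from the wrist camera, numerically.

```bash
python3 - <<'E'
from h import *
plan([.50,.20,.43],104.7)
E
```

```text
call rows 3 [-0.702  0.417  0.007] [ 0. -0. -0.]
call rows 3 [-0.702  0.417  0.007] [ 0. -0. -0.]
```

apply_moves(series="-0.702 0.417 0 0 0 0 0;-0.702 0.417 0 0 0 0 0;-0.702 0.417 0 0 0 0 0;-0.702 0.417 0 0 0 0 0;-0.702 0.417 0 0 0 0 0")

```text
time_s: 45.0
position: [0.4139, 0.2849, 0.4318]
tcp_rot: [-180.0, -0.0, 104.5]
contact_force: [-0.4, -0.1, 0.6]
opening: 0.0427
grip_force: 0.0
```

apply_moves(series="-0.702 0.417 0 0 0 0 0;-0.702 0.417 0 0 0 0 0;-0.702 0.417 0 0 0 0 0;-0.702 0.417 0 0 0 0 0;-0.702 0.417 0 0 0 0 0;-0.702 0.417 0 0 0 0 0;-0.702 0.417 0 0 0 0 0;-0.702 0.417 0 0 0 0 0")

```text
time_s: 45.67
position: [0.499, 0.2013, 0.4324]
tcp_rot: [180.0, -0.0, 104.8]
contact_force: [-0.2, 1.1, -0.7]
opening: 0.0427
grip_force: 0.0
```

```bash
cat >> h.py <<'E'
YR=np.array([-.2528,.9675,0])
def hang(d,s):
    g=cv2.cvtColor(d["img"],cv2.COLOR_RGB2HSV);m=((g[...,0]>=17)&(g[...,0]<=28)&(g[...,1]>60)&(g[...,2]>130)).astype(np.uint8)
    m=cv2.morphologyEx(m,cv2.MORPH_OPEN,np.ones((3,3)));n,l,st,c=cv2.connectedComponentsWithStats(m)
    for k in HK:
        print(k,"expect top",proj(d,hk(k,-.006,.26),s).round(),"bot",proj(d,hk(k,-.006,.21),s).round())
    for i in range(1,n):
        if st[i,4]>150:
            P=np.argwhere(l==i)[:,::-1].astype(np.float32);r=cv2.minAreaRect(P);print(st[i],c[i].round(1),np.round(r[1],1),round(r[2],1))
            for k in HK:
                w=onz(d,c[i],.24,s)-hk(k,0,.24)
                if np.linalg.norm(w)<.07: print("   ",k,"x,y",(w@XR).round(3),(w@YR).round(3))
E
python3 - <<'E'
from h import *
for i in range(2):
    d,s=shoot("wrist",f"w2{i}");print(s["time_s"],s["position"]);hang(d,s)
E
```

```text
45.6667 [0.49898031 0.20134103 0.43244675]
L expect top [379. 290.] bot [367. 269.]
M expect top [389. 190.] bot [374. 180.]
R expect top [406.  66.] bot [387.  73.]
[ 526   16   34   38 1052] [543.3  34.8] [37. 33.] 90.0
[400  50  17  32 422] [408.3  65.7] [13.4 32.4] 8.1
    R x,y 0.004 0.003
[387 168  26  21 324] [399.3 178. ] [25.5 13.4] 26.6
    M x,y 0.011 0.008
[373 284  14  21 219] [379.1 293.6] [11.  21.9] 12.5
    L x,y 0.002 -0.018
45.7167 [0.49907925 0.20119022 0.43246126]
L expect top [379. 290.] bot [367. 269.]
M expect top [389. 189.] bot [374. 180.]
R expect top [406.  66.] bot [387.  72.]
[ 526   16   34   38 1052] [543.3  34.6] [37. 33.] 90.0
[400  49  18  32 423] [408.4  64.8] [13.6 32. ] 8.5
    R x,y 0.004 0.003
[386 169  27  20 334] [398.9 178.5] [25.5 13.8] 23.2
    M x,y 0.011 0.008
[373 281  15  22 238] [379.7 291.2] [11.4 22.9] 11.3
    L x,y 0.003 -0.014
```

The baskets are swaying slightly. I'll wait and re-measure.

apply_moves(series="0 0 0 0 0 0 0;0 0 0 0 0 0 0;0 0 0 0 0 0 0;0 0 0 0 0 0 0;0 0 0 0 0 0 0;0 0 0 0 0 0 0;0 0 0 0 0 0 0;0 0 0 0 0 0 0")

```text
time_s: 46.43
position: [0.5001, 0.1999, 0.432]
tcp_rot: [-180.0, -0.0, 104.7]
contact_force: [0.0, -0.4, -0.1]
opening: 0.0426
grip_force: 0.0
```

apply_moves(series="0 0 0 0 0 0 0;0 0 0 0 0 0 0;0 0 0 0 0 0 0;0 0 0 0 0 0 0;0 0 0 0 0 0 0;0 0 0 0 0 0 0;0 0 0 0 0 0 0;0 0 0 0 0 0 0")

```text
time_s: 47.1
position: [0.5, 0.2, 0.432]
tcp_rot: [180.0, -0.0, 104.7]
contact_force: [-0.0, -0.5, 0.3]
opening: 0.0425
grip_force: 0.0
```

apply_moves(series="0 0 0 0 0 0 0;0 0 0 0 0 0 0;0 0 0 0 0 0 0;0 0 0 0 0 0 0;0 0 0 0 0 0 0;0 0 0 0 0 0 0;0 0 0 0 0 0 0;0 0 0 0 0 0 0")

```text
time_s: 47.77
position: [0.5, 0.2, 0.432]
tcp_rot: [180.0, -0.0, 104.7]
contact_force: [0.3, -0.1, 0.6]
opening: 0.0427
grip_force: 0.0
```

```bash
python3 - <<'E'
from h import *
for i in range(14):
    s=read_state();d=snapshot("wrist")
    g=cv2.cvtColor(d["img"],cv2.COLOR_RGB2HSV);m=((g[...,0]>=17)&(g[...,0]<=28)&(g[...,1]>60)&(g[...,2]>130)).astype(np.uint8)
    m=cv2.morphologyEx(m,cv2.MORPH_OPEN,np.ones((3,3)));n,l,st,c=cv2.connectedComponentsWithStats(m)
    o=[]
    for k in "LMR":
        u=proj(d,hk(k,-.006,.24),s);j=min(range(1,n),key=lambda i:np.linalg.norm(c[i]-u) if st[i,4]>100 else 1e9);w=onz(d,c[j],.24,s)-hk(k,0,.24);o+=[(w@XR).round(3),(w@YR).round(3)]
    print(round(s["time_s"],2),o)
E
```

```text
47.77 [np.float64(0.002), np.float64(-0.017), np.float64(0.01), np.float64(-0.0), np.float64(0.004), np.float64(0.003)]
47.82 [np.float64(0.002), np.float64(-0.016), np.float64(0.009), np.float64(-0.004), np.float64(0.004), np.float64(0.003)]
47.87 [np.float64(0.002), np.float64(-0.016), np.float64(0.009), np.float64(-0.008), np.float64(0.004), np.float64(0.003)]
47.92 [np.float64(0.002), np.float64(-0.018), np.float64(0.006), np.float64(-0.008), np.float64(0.004), np.float64(0.003)]
47.97 [np.float64(0.002), np.float64(-0.019), np.float64(0.005), np.float64(-0.009), np.float64(0.004), np.float64(0.003)]
48.02 [np.float64(0.002), np.float64(-0.02), np.float64(0.005), np.float64(-0.009), np.float64(0.004), np.float64(0.003)]
48.07 [np.float64(-0.0), np.float64(-0.012), np.float64(0.005), np.float64(-0.008), np.float64(0.004), np.float64(0.003)]
48.12 [np.float64(-0.001), np.float64(-0.01), np.float64(0.007), np.float64(-0.007), np.float64(0.004), np.float64(0.003)]
48.17 [np.float64(-0.001), np.float64(-0.009), np.float64(0.009), np.float64(-0.006), np.float64(0.004), np.float64(0.003)]
48.22 [np.float64(-0.001), np.float64(-0.011), np.float64(0.01), np.float64(-0.003), np.float64(0.004), np.float64(0.003)]
48.27 [np.float64(0.001), np.float64(-0.014), np.float64(0.01), np.float64(0.0), np.float64(0.004), np.float64(0.003)]
48.32 [np.float64(0.002), np.float64(-0.02), np.float64(0.01), np.float64(0.002), np.float64(0.004), np.float64(0.003)]
48.37 [np.float64(0.002), np.float64(-0.019), np.float64(0.01), np.float64(0.001), np.float64(0.004), np.float64(0.003)]
48.42 [np.float64(0.002), np.float64(-0.018), np.float64(0.01), np.float64(-0.001), np.float64(0.004), np.float64(0.003)]
```

apply_moves(series="0 0 0 0 0 0 0;0 0 0 0 0 0 0;0 0 0 0 0 0 0;0 0 0 0 0 0 0;0 0 0 0 0 0 0;0 0 0 0 0 0 0;0 0 0 0 0 0 0;0 0 0 0 0 0 0")

```text
time_s: 49.13
position: [0.5, 0.2, 0.432]
tcp_rot: [180.0, -0.0, 104.7]
contact_force: [0.4, 0.1, 0.2]
opening: 0.0428
grip_force: 0.0
```

apply_moves(series="0 0 0 0 0 0 0;0 0 0 0 0 0 0;0 0 0 0 0 0 0;0 0 0 0 0 0 0;0 0 0 0 0 0 0;0 0 0 0 0 0 0;0 0 0 0 0 0 0;0 0 0 0 0 0 0")

```text
time_s: 49.8
position: [0.5, 0.2, 0.432]
tcp_rot: [180.0, -0.0, 104.7]
contact_force: [0.2, -0.1, 0.0]
opening: 0.0429
grip_force: 0.0
```

apply_moves(series="0 0 0 0 0 0 0;0 0 0 0 0 0 0;0 0 0 0 0 0 0;0 0 0 0 0 0 0;0 0 0 0 0 0 0;0 0 0 0 0 0 0;0 0 0 0 0 0 0;0 0 0 0 0 0 0")

```text
time_s: 50.47
position: [0.5, 0.2, 0.432]
tcp_rot: [180.0, -0.0, 104.7]
contact_force: [0.4, -0.6, -0.2]
opening: 0.0426
grip_force: 0.0
```

apply_moves(series="0 0 0 0 0 0 0;0 0 0 0 0 0 0;0 0 0 0 0 0 0;0 0 0 0 0 0 0;0 0 0 0 0 0 0;0 0 0 0 0 0 0;0 0 0 0 0 0 0;0 0 0 0 0 0 0")

```text
time_s: 51.13
position: [0.5, 0.2, 0.432]
tcp_rot: [180.0, -0.0, 104.7]
contact_force: [0.3, 0.0, 0.7]
opening: 0.0429
grip_force: 0.0
```

apply_moves(series="0 0 0 0 0 0 0;0 0 0 0 0 0 0;0 0 0 0 0 0 0;0 0 0 0 0 0 0;0 0 0 0 0 0 0;0 0 0 0 0 0 0;0 0 0 0 0 0 0;0 0 0 0 0 0 0")

```text
time_s: 51.8
position: [0.5, 0.2, 0.432]
tcp_rot: [180.0, -0.0, 104.7]
contact_force: [-0.0, 0.0, 0.1]
opening: 0.0428
grip_force: 0.0
```

apply_moves(series="0 0 0 0 0 0 0;0 0 0 0 0 0 0;0 0 0 0 0 0 0;0 0 0 0 0 0 0;0 0 0 0 0 0 0;0 0 0 0 0 0 0;0 0 0 0 0 0 0;0 0 0 0 0 0 0")

```text
time_s: 52.47
position: [0.5, 0.2, 0.432]
tcp_rot: [180.0, -0.0, 104.7]
contact_force: [0.3, 0.2, 0.8]
opening: 0.0427
grip_force: 0.0
```

```bash
cat > m.py <<'E'
from h import *
import sys
for i in range(int(sys.argv[1])):
    s=read_state();d=snapshot("wrist")
    g=cv2.cvtColor(d["img"],cv2.COLOR_RGB2HSV);m=((g[...,0]>=17)&(g[...,0]<=28)&(g[...,1]>60)&(g[...,2]>130)).astype(np.uint8)
    m=cv2.morphologyEx(m,cv2.MORPH_OPEN,np.ones((3,3)));n,l,st,c=cv2.connectedComponentsWithStats(m)
    o=[]
    for k in "LMR":
        u=proj(d,hk(k,-.006,.24),s);j=min(range(1,n),key=lambda i:np.linalg.norm(c[i]-u) if st[i,4]>100 else 1e9);w=onz(d,c[j],.24,s)-hk(k,0,.24)
        r=cv2.minAreaRect(np.argwhere(l==j)[:,::-1].astype(np.float32));o.append((float((w@XR).round(3)),float((w@YR).round(3)),np.round(r[1]).tolist(),round(r[2])))
    print(round(s["time_s"],2),*o)
E
python3 m.py 10
```

```text
52.47 (0.002, -0.02, [10.0, 21.0], 14) (0.009, -0.006, [25.0, 14.0], 22) (0.004, 0.003, [14.0, 33.0], 8)
52.52 (0.002, -0.02, [11.0, 21.0], 14) (0.009, -0.006, [25.0, 14.0], 22) (0.004, 0.003, [14.0, 33.0], 9)
52.57 (0.002, -0.02, [11.0, 22.0], 14) (0.009, -0.006, [24.0, 14.0], 24) (0.004, 0.003, [14.0, 33.0], 8)
52.62 (0.002, -0.02, [11.0, 21.0], 13) (0.009, -0.006, [24.0, 14.0], 24) (0.004, 0.003, [14.0, 33.0], 8)
52.67 (0.002, -0.02, [10.0, 21.0], 14) (0.009, -0.006, [25.0, 14.0], 23) (0.004, 0.003, [14.0, 33.0], 8)
52.72 (0.002, -0.02, [10.0, 21.0], 14) (0.009, -0.006, [25.0, 14.0], 23) (0.004, 0.003, [14.0, 33.0], 8)
52.77 (0.002, -0.02, [11.0, 21.0], 14) (0.009, -0.006, [25.0, 14.0], 22) (0.004, 0.003, [14.0, 33.0], 8)
52.82 (0.002, -0.02, [11.0, 21.0], 14) (0.009, -0.006, [25.0, 14.0], 23) (0.004, 0.003, [14.0, 33.0], 8)
52.87 (0.002, -0.02, [11.0, 21.0], 14) (0.009, -0.006, [25.0, 14.0], 21) (0.004, 0.003, [14.0, 33.0], 8)
52.92 (0.002, -0.02, [11.0, 21.0], 13) (0.009, -0.006, [25.0, 14.0], 23) (0.004, 0.003, [14.0, 33.0], 8)
```

The baskets have settled. Allowing for the higher visible face, the grip blocks are within about 1 cm of their hooks. One last tilt check uses box rims at z 0.144.

```bash
python3 - <<'E'
from h import *
d,s=shoot("wrist","w30");g=cv2.cvtColor(d["img"],cv2.COLOR_RGB2HSV)
m=((g[...,1]<60)&(g[...,2]>90)).astype(np.uint8);m=cv2.morphologyEx(m,cv2.MORPH_OPEN,np.ones((3,3)))
for k in "LMR":
    u=proj(d,hk(k,-.006,.13),s);M=np.zeros_like(m);R=45;cv2.circle(M,tuple(int(i) for i in u),R,1,-1)
    P=np.argwhere(m&M)[:,::-1].astype(np.float32);r=cv2.minAreaRect(P);w=onz(d,r[0],.14,s)-hk(k,0,.14);c=onz(d,P.mean(0),.13,s)-hk(k,0,.13)
    print(k,u.round(),len(P),np.round(r[0]),np.round(r[1]),round(r[2]),"rect x,y",(w@XR).round(3),(w@YR).round(3),"mean x,y",(c@XR).round(3),(c@YR).round(3))
# dial: bar direction mask near the dial and spool heights from scene
t,_=shoot("scene","sceneH");T,_=load("sceneF")
gs=cv2.cvtColor(t["img"],cv2.COLOR_RGB2HSV);mm=((gs[...,2]>160)&(gs[...,1]<70)).astype(np.uint8);n,l,st,c=cv2.connectedComponentsWithStats(mm)
for X in ([.5166,-.327],[.5066,-.4455]):
    a=proj(t,X+[.065]);j=min(range(1,n),key=lambda i:np.linalg.norm(c[i]-a) if st[i,4]>30 else 1e9);print("spool",a.round(1),c[j].round(1),st[j],"z+10mm",proj(t,X+[.075]).round(1))
E
```

```text
L [352. 244.] 3311 [358. 250.] [69. 77.] 5 rect x,y 0.001 -0.006 mean x,y 0.001 -0.002
M [357. 167.] 2646 [360. 179.] [75. 69.] 23 rect x,y -0.004 -0.015 mean x,y -0.005 0.002
R [366.  78.] 3521 [368.  72.] [60. 77.] 2 rect x,y -0.007 0.007 mean x,y -0.008 0.007
spool [147.4 265.8] [146.9 266.7] [137 258  20  18 262] z+10mm [146.6 264.1]
spool [105.2 279.6] [104.2 280.5] [ 94 272  21  18 285] z+10mm [104.1 277.9]
```

The boxes sit under their hooks with little tilt. Both spools are at seated height, the dial is off, and the arm is clear.

```bash
python3 -c "
from workcell import *
print(hand_in())"
```

```text
the job is handed in; nothing more can be done
None
```

I handed the job in at about 53 s of the 200 s; the judge returned no result. At my last checks the dial was at its anticlockwise stop, all three baskets hung still on their own hooks (the middle one turned on its hook), and both spools were down on the spindles.

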